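Probe-test the repaired boards and pack them in the case

ROBOT

A 6-joint arm with a two-finger parallel gripper is mounted at the origin on the work surface. World frame = base frame: x ahead of the robot, y to its left, z up, the work surface at z = 0. Lengths are in mm, angles in rad, forces in N, time in s.
With the tool pointing down it reaches from about 300 to 775 mm from the base axis. Payload 14.6 kg.
Tool frame: the origin (TCP) lies midway between the tips of the shut fingers; the grasp point (between the pads) lies 19 mm behind it (manip.grasp_offset is the distance from the TCP to the grasp point, in mm); z points along the fingers, y is the line along which they close (so a half turn about z gives the same grasp; the last joint's range is limited). The gripper opens to 94 mm and grips with 3 to 60 N. Pads are 16 mm wide; open, the fingers measure 119 mm over their backs; the gripper's body (75 mm by 177 mm) begins 78 mm behind the grasp point.
Start: joints at [-1.412, 0.3, 1.521, -0, 1.321, -0.067], TCP at [123.131, -536.03, 205.446] pointing down, gripper open.
Joint ranges: [-3.03, 3.03], [-0.79, 2.21], [0.23, 2.52], [-1.04, 4.18], [0, 3.07], [-2.55, 2.55]. Speed limits (rad/s): [2.22, 2.22, 2.57, 3.14, 3.14, 3.14].

INTERFACE

Orientations are given as [roll, pitch, yaw] about the fixed x, y, z axes, in that order (R = Rz(yaw) Ry(pitch) Rx(roll)).
In Python, from cell import manip, viewer gives the robot as it stands. The module is installed in compiled form; this text tells all that it offers.
- The arm moves only by the tool move_arm, never from a script. Its argument "moves" is a list of rows, each a list of 4 numbers: the shift along the tool's x, y, z in m, then the turn about the tool's z in rad. A call has 1 to 12 rows; each row is the pose to reach, as a shift and turn from the pose commanded when the call began, along the tool's axes at that moment; what a row does not reach only later rows make up. A row lasts 1/10 s, in which the tool goes at most 50 mm and 8.59 degrees, less where a joint would pass 70% of its speed; a pose out of reach is approached as far as the arm can. A call with a gripper value outside its range is refused whole. "jaw" is the finger opening in m, from 0 to 0.094, set as the call begins (left out, the last holds). The fingers move at their own pace and stop on an object; "squeeze" is the grip in N (left out, the last holds). Time passes only in rows, so rows that repeat a pose let the fingers close. It gives the time, the measured TCP pose, the force, the opening and the grip force at its end, in the units of the state.
- manip.read_state(): the state, without advancing time (a new reading comes with each control period).
- viewer.camera(name): name is "scene" or "top" or "wrist"; returns a dict with "frame" (480x640x3 uint8, blue, green, red), "z_map" (480x640 float32, mm along the optical axis (not along the pixel's ray), 0 where there is no reading), "fx", "fy", "cx", "cy" (pixels), "D" ([k1, k2, p1, p2, k3] as OpenCV has them; the pictures are not rectified), "origin" and "orientation" of the camera in the world. Camera axes: x right, y down, z forward; pixel columns grow to the right and rows downward; lengths in mm; the calibration is good to about 2 mm. A picture is of the moment at which its call begins.
- manip.sign_off(): hands the job in; it is judged then, once.
The state is a dict: "clock": time; "joints": joint angles; "qd": joint speeds; "effort": joint torques, N m; "eef_pos": TCP position; "eef_rot": TCP orientation; "wrist_force": force on the tool from outside, world axes, zero at the start; "moment": the same for the moment, N m; "finger_gap": finger opening in mm; "finger_force": force on a finger pad.
Only numpy, scipy, OpenCV 4.12 (cv2) and the standard library are available. Lean on these libraries where they do the work, as an engineer would, in place of code of your own. Each camera call takes 0.05 s, during which the arm holds its last target. There are 200 camera calls.

TASK

Lift the orange lid of the case until it rests open on its stop, then take the red probe from its stand and press its tip lightly for a moment on the reference pad inside the case, and after that on the brass test pad of each repaired board on the mat, in the order red, yellow, blue, white (some colours may be missing today). Then hang the probe back upright in its stand and lay every board flat on the floor of the case, not on top of one another or on the reference block. Leave the lid open and do not push away or knock over the other things on the bench.

Things in the scene. Friction and masses are not known exactly. Their poses are not given: they have to be found in the camera images.
- case: dark grey open-topped case, 210 (its x) x 280 (its y) x 60 mm high, walls and floor 5 mm; origin at the centre of its underside, z up. The lid hinge runs along its +x rim; its -x side is the front. Fixed to the bench. The boards go flat on its floor; only the reference block stands inside
- lid (a joint): angle of the orange lid (rad): 0 shut, 1.9 on its stop, leaning back. Free hinge, lid 0.25 kg: below about 1.5 rad it falls shut if let go, beyond that it falls open onto the stop. The lid is a 210 x 280 x 8 mm plate lying on the rim (its underside 60 mm above the bench when shut)
- lid_handle (a point): centre of the black knob on the lid, to be gripped: a disc 28 mm in diameter, 16 mm thick along the lid's normal, on a thin 12 mm stem. The point is 35 mm above the lid's outer face (103 mm above the bench when shut), 180 mm from the hinge line, 30 mm in from the lid's front edge, mid-length. On the open lid it is behind, on the hinge side
- lid_hinge (a point): middle of the lid's hinge line, which is parallel to the case's y axis, 60 mm above the bench, 105 mm from the case's centre along the case's +x
- ref_pad (a point): centre of the top of the brass reference pad (20 mm diameter disc) on the aluminium block (38 x 38 mm) inside the case; 33 mm above the bench, at x -60, y +95 mm in the case's frame
- probe: red cordless test probe, 0.14 kg, upright, needle down. Origin: centre of the underside of its black collar (56 mm diameter, 6 mm thick). Above it a square red handle 22 x 22 mm, from 6 to 78 mm over the origin, faces square to the probe's x and y; below, a shaft of 16 mm diameter for 60 mm, then a brass needle (7 mm diameter) whose end is 85 mm below the origin
- probe_grip (a point): grip point in the handle, 50 mm above the probe's origin, on its axis
- probe_tip (a point): end of the needle, on the probe's axis, 135 mm below probe_grip. The needle is sprung: it yields upward by up to 8 mm, 1 N at first and 4 N at full travel
- stand: probe stand, fixed to the bench: round dark base 100 mm in diameter, two posts, and on top an aluminium plate 76 x 76 mm with a 35 mm hole, in which the probe hangs upright by its collar
- stand_seat (a point): centre of the stand's hole at the plate's top face, 105 mm above the bench; the probe's origin is here when it hangs in the stand (the shaft has 9 mm of play all round)
- board_red: repaired power board (may be absent): green circuit board 84 (x) x 52 (y) x 4 mm, origin at the centre of its underside, z up, 0.12 kg, lying loose on the mat. A red heatsink block, 36 (x) x 26 (y) x 36 mm, stands on it, centred at x -20, y 0, from 4 to 40 mm high; grip it across the 26 mm
- board_red_pad (a point): centre of the top of the red board's round brass test pad, 18 mm diameter, 7 mm above the board's underside, at x +28, y 0 on the board
- board_yellow: the same kind of board with a yellow heatsink (may be absent)
- board_yellow_pad (a point): centre of the top of the yellow board's round brass test pad, 18 mm diameter, 7 mm above the board's underside, at x +28, y 0 on the board
- board_blue: the same kind of board with a blue heatsink (may be absent)
- board_blue_pad (a point): centre of the top of the blue board's round brass test pad, 18 mm diameter, 7 mm above the board's underside, at x +28, y 0 on the board
- board_white: the same kind of board with a white heatsink (may be absent)
- board_white_pad (a point): centre of the top of the white board's round brass test pad, 18 mm diameter, 7 mm above the board's underside, at x +28, y 0 on the board
- flux_jar: bystander: small round jar, 44 mm diameter, 50 mm high; origin at its underside's centre
- solder_spool: bystander: solder spool standing on end, 54 mm diameter, 50 mm high; origin at its underside's centre
- cleaner: bystander: clear bottle with a red cap, 56 mm diameter, 120 mm high; origin at its underside's centre
- multimeter: bystander: yellow multimeter lying flat, 160 x 80 x 35 mm; origin at its underside's centre
- parts_bin: bystander: small open blue bin, 100 x 80 x 40 mm; origin at its underside's centre
- screwdriver: bystander: screwdriver lying on the bench (its x along the blade)
Not all that is in view belongs to the job. What is shaped like the board_red but pink is not meant.

How it is judged:
By the outcome, as a careful person would: the job done as asked, in the order asked, and still so for the second after the job is handed in, with the robot touching nothing.
Of board_red, board_yellow, board_blue, board_white only 2 to 4 are there at a start; the rules pass over those that are not, and their reading is None.
At some moment in a run one of board_red, board_yellow, board_blue, board_white may be knocked a few centimetres aside while the robot is not near it.
It also fails if it takes over 210 s, if anything falls off the work surface, if the arm or the gripper's body presses on something with over 40 N, if the wrist force passes 120 N, or if a joint passes its speed limit or range.

## Working session

There is one attempt and no reset: what is moved stays moved. The work goes in short steps, Python scripts to look and compute and a tool call to move; the robot and the scene stay as the last step left them, time stands still between calls to the robot, and variables do not carry over. Pictures are saved under pics/ and viewed, at most 14 in all, crops included, and the job is handed in when it is done.

Besides the shell and the picture viewer there is one more tool, called after "Request:" as name(argument=value, ...), one argument or row to a line, values as JSON. move_arm: Moves the arm, as the interface text tells. Its arguments: {"type":"object","properties":{"moves":{"type":"array"},"jaw":{"type":"number"},"squeeze":{"type":"number"}},"required":["moves"]}

```bash
mkdir -p pics
cat > h.py <<'E'
import numpy as np, cv2, json
from scipy.spatial.transform import Rotation as Rn
from cell import manip, viewer
def cam(n):
    c=viewer.camera(n)
    o=np.array(c["orientation"],float)
    c["R"]=o if o.shape==(3,3) else Rn.from_euler('xyz',o).as_matrix()
    c["K"]=np.array([[c["fx"],0,c["cx"]],[0,c["fy"],c["cy"]],[0,0,1.]]); c["D"]=np.array(c["D"],float); c["o"]=np.array(c["origin"],float)
    return c
def rays(c,px):
    u=cv2.undistortPoints(np.array(px,float).reshape(-1,1,2),c["K"],c["D"]).reshape(-1,2)
    return np.c_[u,np.ones(len(u))]@c["R"].T
def plane(c,px,z):
    d=rays(c,px); return c["o"]+d*((z-c["o"][2])/d[:,2])[:,None]
def depth(c,px):
    px=np.array(px).reshape(-1,2); z=c["z_map"][px[:,1].astype(int),px[:,0].astype(int)]
    return c["o"]+rays(c,px)*z[:,None]
def proj(c,P):
    R=c["R"].T; return cv2.projectPoints(np.array(P,float).reshape(-1,1,3),cv2.Rodrigues(R)[0],-R@c["o"],c["K"],c["D"])[0].reshape(-1,2)
def cloud(c):
    v,u=np.mgrid[0:480,0:640]; return depth(c,np.c_[u.ravel(),v.ravel()]).reshape(480,640,3)
E
python3 - <<'E'
from h import *
for n in("top","scene"):
    c=cam(n); cv2.imwrite(f"pics/{n}0.png",c["frame"]); print(n,c["orientation"],c["o"],c["fx"],c["D"])
s=manip.read_state(); print(s, manip.grasp_offset)
E
```

```text
top [-3.04556546  0.01480715 -1.55226949] [ 480.52415255  -40.33046532 1260.84819705] 492.8626914373212 [-0.10803492  0.          0.          0.          0.        ]
scene [-2.42067775 -0.01386806  2.40814891] [1262.53539021  669.1690295  1219.68026439] 552.0809522706322 [0.05600808 0.         0.         0.         0.        ]
{'clock': 0.1, 'joints': array([-1.41156355e+00,  3.00400519e-01,  1.52153445e+00, -1.48207637e-05,
        1.32071626e+00, -6.66268956e-02]), 'qd': array([-0.00139562, -0.0012767 , -0.00116889,  0.0001801 , -0.00069039,
        0.00098667]), 'effort': array([ 1.94204833e-03, -5.32638359e+01, -3.53283656e+01,  7.09301513e-02,
        2.34563492e-02, -6.66594178e-05]), 'eef_pos': array([ 123.10901994, -535.79143032,  204.94477478]), 'eef_rot': array([-3.14053546e+00, -5.61538979e-05,  2.25863315e-01]), 'wrist_force': array([ 0.15495866,  0.10693129, -0.58362362]), 'moment': array([-0.06429836, -0.00841473, -0.00187169]), 'finger_force': 0.0, 'finger_gap': 94.29304001360818} 18.8
```

View pics/top0.png

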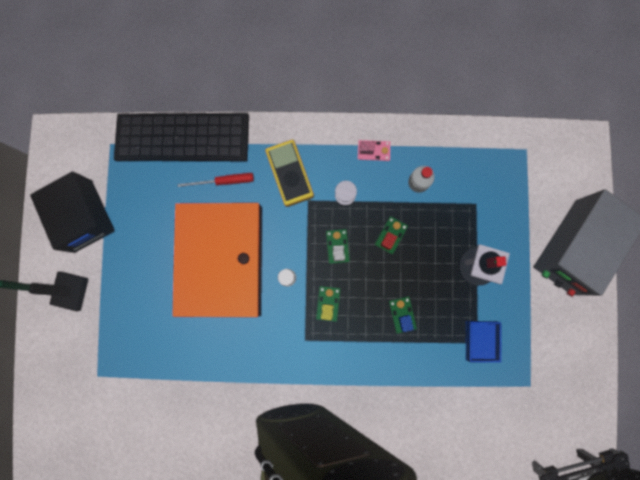

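View pics/scene0.png

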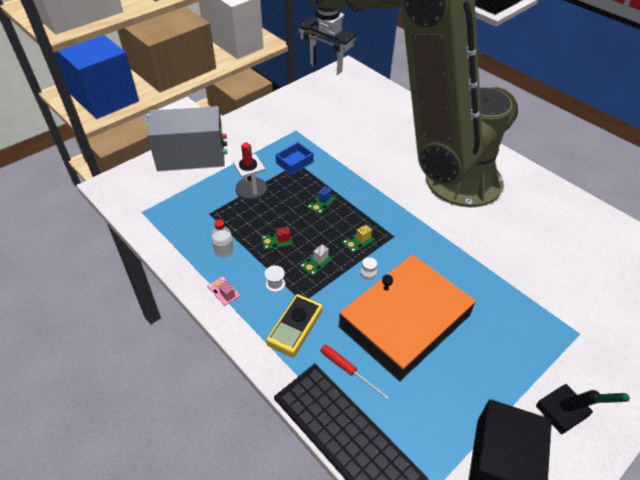

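The top view shows four boards on the mat: white (338,253), red (391,240), yellow (327,312) and blue (406,323). The lid is at (217,260) with its knob at (243,258), and the probe in its stand is at (492,262). The pink look-alike at (374,150) lies off the mat and is not meant.

```bash
cat >> h.py <<'E'
HSV={'orange':[(5,150,120),(16,255,255)],'red':[(0,140,90),(4,255,255)],'red2':[(174,140,90),(180,255,255)],'yellow':[(22,120,120),(34,255,255)],'blue':[(108,150,60),(122,255,255)],'green':[(45,90,40),(85,255,255)],'white':[(0,0,140),(180,45,255)]}
def mask(c,n):
    h=cv2.cvtColor(c["frame"],cv2.COLOR_BGR2HSV); m=cv2.inRange(h,*map(np.array,HSV[n]))
    if n=='red': m|=cv2.inRange(h,*map(np.array,HSV['red2']))
    return m
def blobs(m,amin=15):
    n,l,st,ce=cv2.connectedComponentsWithStats(m)
    return [(l==i,st[i],ce[i]) for i in range(1,n) if st[i][4]>=amin]
E
python3 - <<'E'
from h import *
np.set_printoptions(precision=1,suppress=True)
for n in("top","scene"):
    c=cam(n);P=cloud(c);print(n)
    for k in('orange','red','yellow','blue','green','white'):
        for b,s,ce in blobs(mask(c,k),25):
            Q=P[b&(c["z_map"]>0)]
            if len(Q)==0 or np.abs(np.median(Q[:,1]))>700 or np.median(Q[:,0])>850 : continue
            print(k,ce,s[4],np.median(Q,0),Q.min(0),Q.max(0))
    k=[b for b in blobs(mask(c,'orange'),500)][0][0]
    cn=max(cv2.findContours(k.astype(np.uint8),0,2)[0],key=cv2.contourArea)
    ap=cv2.approxPolyDP(cn,6,True).reshape(-1,2); print(ap,plane(c,ap,68))
    # knob
    m=((P[...,2]>90)&(P[...,2]<125)&(P[...,1]>150)&(P[...,1]<500)&(P[...,0]>300)&(P[...,0]<700)).astype(np.uint8)
    for b,s,ce in blobs(m,5): print('knob',ce,s[4],np.median(P[b],0))
    m=((P[...,2]>95)&(P[...,2]<115)&(P[...,1]<-350)&(P[...,0]>300)&(P[...,0]<700)).astype(np.uint8)
    for b,s,ce in blobs(m,10): print('plate',ce,s[4],np.median(P[b],0),cv2.minAreaRect(P[b][:,:2].astype(np.float32)))
    m=((P[...,2]>150)&(P[...,1]<-350)&(P[...,0]>300)&(P[...,0]<700)).astype(np.uint8)
    for b,s,ce in blobs(m,5): print('handle',ce,s[4],np.median(P[b],0),P[b].max(0),P[b].min(0))
E
```

```text
top
orange [215.9 259.6] 9274 [548.1 235.9  69. ] [411.8 130.2  58.4] [688.  342.3 114.9]
red [426.5 172. ] 71 [ 762.1 -267.3  120.7] [ 751.7 -279.6  113.2] [ 772.9 -256.6  125.5]
red [234.  178.6] 270 [760.2 206.9  24.5] [748.8 160.   15.1] [773.8 256.1  32.6]
red [388.6 240.4] 134 [ 606.4 -188.4   41.5] [ 587.  -204.5   36.7] [ 624.8 -171.7   48.4]
red [500.  261.1] 89 [ 549.9 -418.3  183.9] [ 538.9 -439.9  109.6] [ 566.5 -409.5  189.8]
red [571.2 291.8] 28 [ 483.4 -646.8   54.1] [ 478.4 -658.4   45.3] [ 490.9 -639.7   60.2]
yellow [290.4 177. ] 410 [753.7  57.2  35.4] [692.3   5.1  27. ] [861.5 125.5  43.1]
yellow [326.9 311.9] 143 [426.7 -38.   41. ] [409.3 -50.6   8.1] [443.9 -25.6  46.7]
blue [ 80.2 239.2] 107 [592.2 576.7  88.9] [576.2 553.6  59.9] [606.8 605.3  98.4]
blue [405.8 323.3] 151 [ 402.7 -232.4   41.1] [ 383.  -248.4    6.1] [ 420.  -217.4   45.4]
blue [483.1 341.1] 1392 [ 357.6 -434.3    9. ] [ 311.  -470.2   -2. ] [ 409.4 -387.9   47.5]
green [390.7 234.1] 403 [ 631.  -198.7    5.2] [ 577.2 -240.    -4.7] [ 673.3 -157.8   16.3]
green [336.9 244.6] 395 [600.9 -58. 
[... 5992 characters left out ...]
  151.6] [ 565.3 -665.6  154.6] [ 556.7 -681.9  150.1]
handle [152.  117.8] 5 [ 670.9 -744.8  151.6] [ 673.7 -737.2  152.2] [ 666.7 -751.4  150.8]
handle [158. 118.] 6 [ 657.2 -733.3  151.1] [ 661.  -725.6  151.4] [ 651.8 -737.8  150. ]
handle [149.2 123.8] 8 [ 694.4 -725.8  151.4] [ 699.2 -713.7  154.2] [ 686.7 -735.8  150.3]
handle [154.6 122.4] 13 [ 676.3 -718.4  151.3] [ 689.8 -710.4  155.5] [ 666.9 -730.2  150.2]
handle [157.8 124.4] 8 [ 675.3 -705.4  152.6] [ 682.5 -689.6  153.7] [ 665.  -713.7  150.3]
handle [178.2 127.8] 12 [ 636.3 -651.8  151.3] [ 643.2 -634.4  153.3] [ 630.4 -666.4  150.3]
handle [246.  148.9] 116 [ 553.1 -410.2  171.9] [ 563.  -399.3  186.5] [ 535.3 -431.7  150. ]
```

```bash
cat > go.py <<'E'
# usage: go.py x y z yaw  (TCP target) -> shift in tool axes (m) and turn
import sys; from h import *
s=manip.read_state(); t=np.array(list(map(float,sys.argv[1:4])))
R=Rn.from_euler('xyz',s["eef_rot"]).as_matrix(); w=float(sys.argv[4])-s["eef_rot"][2]; w=(w+np.pi)%(2*np.pi)-np.pi
print(np.round(R.T@(t-s["eef_pos"])/1000,4),round(-w,4),s["eef_pos"],s["eef_rot"])
E
python3 go.py 553 164 230 1.594
```

```text
[ 0.5757 -0.5859 -0.0245] -1.3682 [ 123.08914949 -535.90044557  205.09565205] [-3.14090436e+00 -3.00577334e-05  2.25794222e-01]
```

Request:
move_arm(
  moves=[
    [0.288,-0.293,-0.025,-0.7],
    [0.288,-0.293,-0.025,-0.7],
    [0.288,-0.293,-0.025,-0.7],
    [0.288,-0.293,-0.025,-0.7],
    [0.288,-0.293,-0.025,-0.7],
    [0.288,-0.293,-0.025,-0.7],
    [0.576,-0.586,-0.025,-1.368],
    [0.576,-0.586,-0.025,-1.368],
    [0.576,-0.586,-0.025,-1.368],
    [0.576,-0.586,-0.025,-1.368],
    [0.576,-0.586,-0.025,-1.368],
    [0.576,-0.586,-0.025,-1.368],
  ],
  jaw=0.06,
  squeeze=12,
)

```text
clock: 1.4
eef_pos: [437.6, -23.2, 227.8]
eef_rot: [3.141, 0.0, 1.597]
wrist_force: [0.9, -1.6, 0.8]
finger_gap: 60.0
finger_force: 0.0
```

```bash
python3 go.py 553 164 230 1.594
```

```text
[ 0.1841  0.1202 -0.0022] 0.0027 [437.59354172 -23.1811313  227.7595777 ] [3.14106614e+00 1.38967472e-04 1.59665841e+00]
```

Request:
move_arm(
  moves=[
    [0.184,0.12,-0.002,0],
    [0.184,0.12,-0.002,0],
    [0.184,0.12,-0.002,0],
    [0.184,0.12,-0.002,0],
    [0.184,0.12,-0.002,0],
    [0.184,0.12,-0.002,0],
    [0.184,0.12,-0.002,0],
    [0.184,0.12,-0.002,0],
  ],
)

```text
clock: 2.2
eef_pos: [552.4, 160.5, 229.7]
eef_rot: [-3.142, 0.0, 1.593]
wrist_force: [0.3, -0.4, 0.4]
finger_gap: 60.1
finger_force: 0.0
```

Run:
```python
from h import *
np.set_printoptions(precision=1,suppress=True)
c=cam("wrist"); cv2.imwrite("pics/w1.png",c["frame"]); print(c["o"],c["R"],c["D"],c["fx"]); s=manip.read_state();print(s["eef_pos"],s["eef_rot"])
P=cloud(c); z=P[...,2]
m=((z>98)&(z<125)&(c["z_map"]>140)).astype(np.uint8)
for b,st,ce in blobs(m,30): print(ce,st,np.median(P[b],0),P[b].min(0),P[b].max(0))
```

```text
[550.2 234.1 408.1] [[ 1.   0.   0. ]
 [ 0.  -1.  -0.3]
 [ 0.   0.3 -1. ]] [-0.1  0.   0.   0.   0. ] 412.66961497282506
[552.4 160.5 229.8] [3.1 0.  1.6]
[312.4 232. ] [ 294  213   37   38 1104] [549.5 166.8 110.2] [535.8 152.3  98.4] [563.  179.2 112.8]
```

View pics/w1.png

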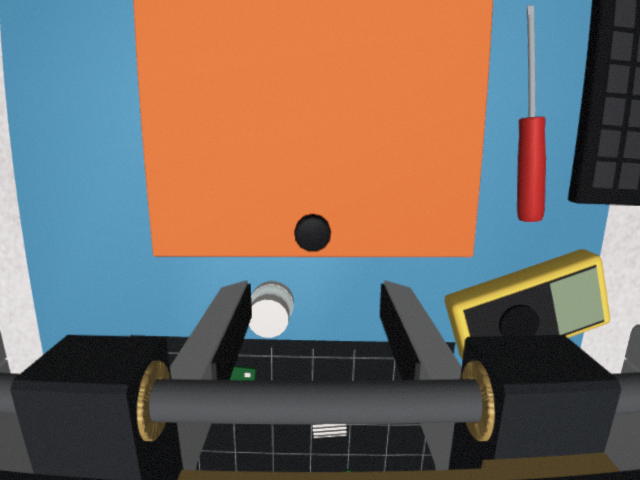

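The wrist view has the knob at (312,232), with the fingers straddling its column. The knob measures (550,167) with its top at z = 110, which agrees with the text.

Request:
move_arm(
  moves=[
    [0.006,-0.0025,0.05,0],
    [0.006,-0.0025,0.1,0],
    [0.006,-0.0025,0.13,0],
    [0.006,-0.0025,0.145,0],
    [0.006,-0.0025,0.145,0],
    [0.006,-0.0025,0.145,0],
  ],
)

```text
clock: 2.85
eef_pos: [550.9, 167.2, 86.3]
eef_rot: [3.139, -0.0, 1.593]
wrist_force: [0.2, -0.0, -0.1]
finger_gap: 60.2
finger_force: 0.0
```

Request:
move_arm(
  moves=[
    [0,0,0,0],
    [0,0,0,0],
    [0,0,0,0],
    [0,0,0,0],
    [0,0,0,0],
    [0,0,0,0],
  ],
  jaw=0.0,
  squeeze=12,
)

```text
clock: 3.45
eef_pos: [550.0, 167.4, 84.8]
eef_rot: [-3.141, -0.0, 1.594]
wrist_force: [-3.5, -0.2, 3.9]
finger_gap: 27.0
finger_force: 12.0
```

Run:
```python
import numpy as np
for t in np.arange(0.1,1.9,0.075): 
    c,s=np.cos(t),np.sin(t); print(round(t,3),np.round([(-180*c+43*s+180)/1000,-(180*s+43*c-43)/1000],3))
```

```text
0.1 [ 0.005 -0.018]
0.175 [ 0.01  -0.031]
0.25 [ 0.016 -0.043]
0.325 [ 0.023 -0.055]
0.4 [ 0.031 -0.067]
0.475 [ 0.04  -0.078]
0.55 [ 0.049 -0.088]
0.625 [ 0.059 -0.097]
0.7 [ 0.07  -0.106]
0.775 [ 0.081 -0.114]
0.85 [ 0.094 -0.121]
0.925 [ 0.106 -0.127]
1.0 [ 0.119 -0.132]
1.075 [ 0.132 -0.136]
1.15 [ 0.146 -0.139]
1.225 [ 0.159 -0.141]
1.3 [ 0.173 -0.142]
1.375 [ 0.187 -0.142]
1.45 [ 0.201 -0.141]
1.525 [ 0.215 -0.139]
1.6 [ 0.228 -0.136]
1.675 [ 0.241 -0.132]
1.75 [ 0.254 -0.126]
1.825 [ 0.267 -0.12 ]
```

Request:
move_arm(
  moves=[
    [0.002,0,-0.009,0],
    [0.005,0,-0.018,0],
    [0.01,0,-0.031,0],
    [0.016,0,-0.043,0],
    [0.023,0,-0.055,0],
    [0.031,0,-0.067,0],
    [0.04,0,-0.078,0],
    [0.049,0,-0.088,0],
    [0.059,0,-0.097,0],
    [0.07,0,-0.106,0],
    [0.081,0,-0.114,0],
    [0.081,0,-0.114,0],
  ],
)

```text
clock: 4.65
eef_pos: [548.2, 250.0, 199.5]
eef_rot: [3.141, -0.001, 1.595]
wrist_force: [-1.7, -3.3, 0.9]
finger_gap: 27.4
finger_force: 12.0
```

Request:
move_arm(
  moves=[
    [0.013,0,-0.007,0],
    [0.025,0,-0.013,0],
    [0.038,0,-0.018,0],
    [0.051,0,-0.022,0],
    [0.065,0,-0.025,0],
    [0.078,0,-0.027,0],
    [0.092,0,-0.028,0],
    [0.106,0,-0.028,0],
    [0.12,0,-0.027,0],
    [0.134,0,-0.025,0],
    [0.147,0,-0.022,0],
    [0.16,0,-0.018,0],
  ],
)

```text
clock: 5.85
eef_pos: [544.8, 409.4, 216.2]
eef_rot: [3.141, -0.0, 1.594]
wrist_force: [6.7, 0.1, -0.5]
finger_gap: 27.2
finger_force: 12.0
```

Request:
move_arm(
  moves=[
    [0.007,0,0.003,0],
    [0.013,0,0.006,0],
    [0.019,0,0.009,0],
    [0.019,0,0.009,0],
    [0.019,0,0.009,0],
  ],
)

```text
clock: 6.35
eef_pos: [544.4, 428.5, 208.0]
eef_rot: [3.14, -0.001, 1.594]
wrist_force: [6.2, 1.8, 4.6]
finger_gap: 27.1
finger_force: 12.0
```

Run:
```python
from h import *
c=cam("scene"); cv2.imwrite("pics/s1.png",c["frame"][80:,160:])
```

```text
(no output)
```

View pics/s1.png

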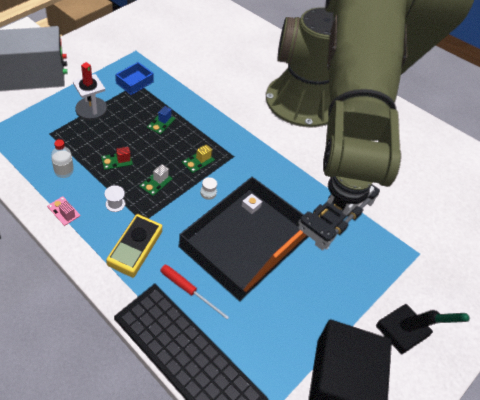

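The lid is open nearly to its stop, with the gripper at the knob at about (335,215) in the crop and the reference block visible in the case at (253,202). I release the knob and rise.

Request:
move_arm(
  moves=[
    [0,0,0,0],
    [0,0,0,0],
    [0,0,0,0],
    [0,0,0,0],
    [0,0,-0.03,0],
    [0,0,-0.07,0],
    [0,0,-0.11,0],
    [0,0,-0.11,0],
    [0,0,-0.11,0],
  ],
  jaw=0.06,
)

```text
clock: 7.3
eef_pos: [544.1, 427.3, 317.8]
eef_rot: [3.141, -0.0, 1.594]
wrist_force: [0.7, 0.0, -0.6]
finger_gap: 59.7
finger_force: 0.0
```

```bash
python3 go.py 553 -330 320 0.2
```

```text
[-0.7573 -0.0085 -0.0025] 1.3938 [544.09938139 427.31416916 317.81814671] [ 3.14094064e+00 -4.67816566e-04  1.59377046e+00]
```

Request:
move_arm(
  moves=[
    [-0.45,-0.005,-0.002,0.15],
    [-0.45,-0.005,-0.002,0.15],
    [-0.45,-0.005,-0.002,0.15],
    [-0.45,-0.005,-0.002,0.15],
    [-0.45,-0.005,-0.002,0.15],
    [-0.45,-0.005,-0.002,0.15],
    [-0.45,-0.005,-0.002,0.15],
    [-0.45,-0.005,-0.002,0.15],
    [-0.45,-0.005,-0.002,0.15],
    [-0.45,-0.005,-0.002,0.15],
    [-0.45,-0.005,-0.002,0.15],
  ],
)

```text
clock: 8.4
eef_pos: [549.0, -23.4, 318.1]
eef_rot: [-3.139, -0.0, 1.442]
wrist_force: [0.3, 0.7, 1.1]
finger_gap: 60.6
finger_force: 0.0
```

```bash
python3 go.py 551 -413 320 1.3
python3 - <<'E'
from h import *
np.set_printoptions(precision=1,suppress=True)
c=cam("top"); P=cloud(c)
for k in('red','yellow','blue','white'):
    for b,st,ce in blobs(mask(c,k),60): print(k,ce,st[4],np.median(P[b],0))
E
```

```text
[-0.3861  0.0521 -0.0021] 0.1417 [549.00707589 -23.40860015 318.12929396] [-3.13917140e+00 -1.64224054e-04  1.44169848e+00]
red [426.4 171.9] 70 [ 762.2 -267.2  121.4]
red [234.  178.6] 271 [760.4 206.5  24.3]
red [388.6 240.5] 134 [ 605.6 -188.6   41.3]
red [499.8 261. ] 89 [ 550.  -418.2  184.2]
yellow [289.3 176.8] 384 [755.9  59.2  35.3]
blue [ 79.  239.2] 68 [591.6 579.3  89.5]
blue [405.7 323.3] 149 [ 402.8 -232.1   41.1]
blue [483.1 341.1] 1384 [ 357.9 -433.9    8.8]
white [ 96.2 352.3] 38458 [206.4 605.2  -0.1]
white [494.9 319.6] 51245 [ 259.2 -556.1    1.6]
white [283.1 155.7] 373 [819.   80.9  36.5]
white [421.3 178.4] 268 [ 751.1 -259.1   85.4]
white [346.3 190.7] 321 [728.1 -82.6  51. ]
white [580.5 256. ] 330 [ 565.1 -620.9  152. ]
white [487.8 265.3] 525 [ 535.2 -411.4  106.4]
white [315.9 267.6] 200 [514.1 -22.4 506.2]
white [288.9 277.4] 148 [508.1  54.7  50.6]
white [242. 298.] 175 [456.  173.5  30.9]
```

Request:
move_arm(
  moves=[
    [-0.386,0.052,-0.002,0.142],
    [-0.386,0.052,-0.002,0.142],
    [-0.386,0.052,-0.002,0.142],
    [-0.386,0.052,-0.002,0.142],
    [-0.386,0.052,-0.002,0.142],
    [-0.386,0.052,-0.002,0.142],
    [-0.386,0.052,-0.002,0.142],
    [-0.386,0.052,-0.002,0.142],
    [-0.386,0.052,-0.002,0.142],
    [-0.386,0.052,-0.002,0.142],
    [-0.386,0.052,-0.002,0.142],
  ],
)

```text
clock: 9.55
eef_pos: [553.1, -410.3, 321.5]
eef_rot: [-3.141, -0.0, 1.304]
wrist_force: [-0.4, -0.3, 0.5]
finger_gap: 60.4
finger_force: 0.0
```

Run:
```python
from h import *
np.set_printoptions(precision=2,suppress=True)
c=cam("wrist"); cv2.imwrite("pics/w2.png",c["frame"]); s=manip.read_state();print(s["eef_pos"],s["eef_rot"])
P=cloud(c); z=P[...,2]
for lo,hi in((175,195),(101,109),(109,116)):
  m=((z>lo)&(z<hi)&(c["z_map"]>140)&(np.hypot(P[...,0]-551,P[...,1]+414)<60)).astype(np.uint8)
  for b,st,ce in blobs(m,60): print(lo,ce,st,np.median(P[b],0),cv2.minAreaRect(P[b][:,:2].astype(np.float32)))
```

```text
[ 552.98 -410.35  321.93] [ 3.14 -0.    1.3 ]
175 [313.26 243.62] [297 227  34  34 767] [ 548.65 -417.3   181.82] ((548.4625244140625, -418.1136474609375), (22.059207916259766, 22.474027633666992), 5.3182759284973145)
101 [309.81 223.62] [ 272  188   80   76 3198] [ 542.29 -412.34  104.05] ((546.0466918945312, -419.2052001953125), (75.65443420410156, 76.19352722167969), 74.66725158691406)
109 [313.92 219.14] [ 285  198   58   54 1414] [ 554.15 -409.16  110.13] ((548.7398071289062, -416.4477844238281), (51.738311767578125, 55.441505432128906), 79.23310089111328)
```

View pics/w2.png

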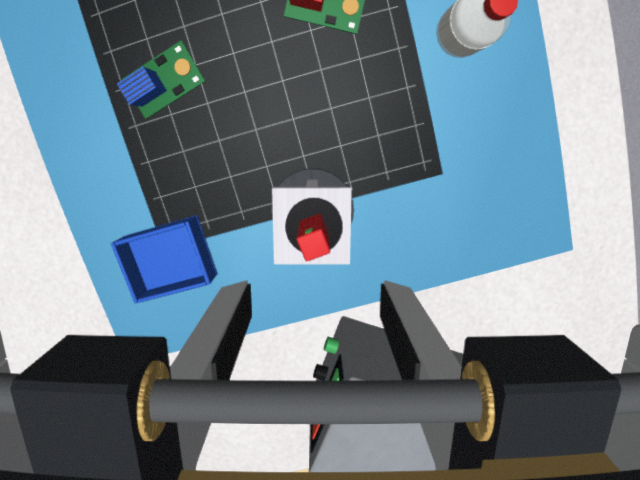

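The wrist view has the probe handle top at (313,244) and the stand plate centred at about (310,225). The handle measures (548.5,-418), 22 mm square, turned 5.3° from the world axes.

```bash
python3 go.py 548.5 -417.8 220 1.663
```

```text
[-0.0084 -0.0024  0.1019] -0.3589 [ 552.98007068 -410.34537447  321.92958401] [ 3.14122053e+00 -3.21626819e-05  1.30407428e+00]
```

Request:
move_arm(
  moves=[
    [-0.0084,-0.0024,0,-0.12],
    [-0.0084,-0.0024,0.03,-0.24],
    [-0.0084,-0.0024,0.06,-0.359],
    [-0.0084,-0.0024,0.1,-0.359],
    [-0.0084,-0.0024,0.14,-0.359],
    [-0.0084,-0.0024,0.17,-0.359],
    [-0.0084,-0.0024,0.185,-0.359],
    [-0.0084,-0.0024,0.185,-0.359],
    [-0.0084,-0.0024,0.185,-0.359],
  ],
  jaw=0.06,
)

```text
clock: 10.5
eef_pos: [548.3, -419.6, 138.5]
eef_rot: [3.14, 0.002, 1.661]
wrist_force: [0.8, -0.4, 1.2]
finger_gap: 60.0
finger_force: 0.0
```

Request:
move_arm(
  moves=[
    [0,0,0,0],
    [0,0,0,0],
    [0,0,0,0],
    [0,0,0,0],
    [0,0,0,0],
    [0,0,0,0],
  ],
  jaw=0.0,
  squeeze=25,
)

```text
clock: 11.1
eef_pos: [547.6, -419.7, 136.7]
eef_rot: [3.141, 0.0, 1.661]
wrist_force: [1.2, 0.2, 0.1]
finger_gap: 21.9
finger_force: 25.0
```

```bash
python3 go.py 548.5 -417.8 137 1.663
```

```text
[ 0.0018  0.001  -0.0003] -0.0022 [ 547.64195245 -419.72716455  136.69173831] [3.14134201e+00 1.73419000e-04 1.66079663e+00]
```

Request:
move_arm(
  moves=[
    [0,0,-0.03,0],
    [0,0,-0.06,0],
    [0,0,-0.1,0],
    [0,0,-0.12,0],
    [0,0,-0.12,0],
  ],
)

```text
clock: 11.6
eef_pos: [548.1, -420.2, 259.8]
eef_rot: [3.138, 0.004, 1.661]
wrist_force: [0.0, 0.1, -0.8]
finger_gap: 21.8
finger_force: 25.0
```

```bash
python3 go.py 455 150 257 1.663
```

```text
[ 5.762e-01 -4.150e-02  5.000e-04] -0.0022 [ 548.12245255 -420.16909258  259.81016501] [3.1379986  0.00371087 1.66082656]
```

Request:
move_arm(
  moves=[
    [0.576,-0.042,0,0],
    [0.576,-0.042,0,0],
    [0.576,-0.042,0,0],
    [0.576,-0.042,0,0],
    [0.576,-0.042,0,0],
    [0.576,-0.042,0,0],
    [0.576,-0.042,0,0],
    [0.576,-0.042,0,0],
    [0.576,-0.042,0,0],
    [0.576,-0.042,0,0],
    [0.576,-0.042,0,0],
    [0.576,-0.042,0,0],
  ],
)

```text
clock: 12.8
eef_pos: [452.4, 153.0, 254.9]
eef_rot: [-3.139, -0.0, 1.663]
wrist_force: [0.6, -0.8, -0.9]
finger_gap: 21.6
finger_force: 25.0
```

Request:
move_arm(
  moves=[
    [0,0,0,0],
    [0,0,0,0],
    [0,0,0,0],
    [0,0,0,0],
  ],
)

```text
clock: 13.2
eef_pos: [454.1, 149.3, 256.1]
eef_rot: [-3.141, 0.0, 1.659]
wrist_force: [-0.3, -1.1, -1.2]
finger_gap: 21.9
finger_force: 25.0
```

Run:
```python
from h import *
np.set_printoptions(precision=2,suppress=True)
c=cam("wrist"); cv2.imwrite("pics/w3.png",c["frame"]); s=manip.read_state();print(s["eef_pos"],s["eef_rot"])
P=cloud(c); z=P[...,2]
m=((z>26)&(z<40)&(c["z_map"]>140)&(np.hypot(P[...,0]-455,P[...,1]-180)<35)).astype(np.uint8)
for b,st,ce in blobs(m,60): print(ce,st,np.median(P[b],0),cv2.minAreaRect(P[b][:,:2].astype(np.float32)))
m=cv2.inRange(cv2.cvtColor(c["frame"],cv2.COLOR_BGR2HSV),(10,60,110),(25,255,255))
for b,st,ce in blobs(m,60): print(ce,st,np.median(P[b],0),plane(c,ce,33))
Rt=Rn.from_euler('xyz',s["eef_rot"]).as_matrix()
np.savez("wcam.npz",R=Rt.T@c["R"],o=Rt.T@(c["o"]-s["eef_pos"])); print(Rt.T@(c["o"]-s["eef_pos"]))
```

```text
[454.13 149.36 256.29] [-3.14  0.    1.66]
[318.71 184.96] [ 299  165   41   41 1453] [454.32 178.83  29.4 ] ((454.4817199707031, 178.09579467773438), (38.00350570678711, 37.22382354736328), 1.0925968885421753)
[551.04   6.95] [ 438    0  184   23 2111] [640.   350.54  72.04] [[654.2  365.07  33.  ]]
[318.5  185.76] [309 176  20  20 320] [454.2  178.19  32.36] [[454.21 178.19  33.  ]]
[566.63 299.68] [ 517  257  123  104 2674] [730.36  86.56  25.09] [[732.59  81.56  33.  ]]
[577.22 298.04] [537 275 103  70 198] [737.91  88.63  34.62] [[744.5   84.32  33.  ]]
[383.14 409.07] [378 371  10  73 437] [463.09 178.16 372.84] [[550.43 -67.43  33.  ]]
[247.26 411.34] [244 377   9  67 390] [439.22 175.66 372.94] [[395.9  -84.07  33.  ]]
[578.44 471.76] [572 468  13   8  79] [ 842.13 -175.43    6.05] [[ 817.93 -150.52   33.  ]]
[  73.55   -0.55 -178.32]
```

View pics/w3.png

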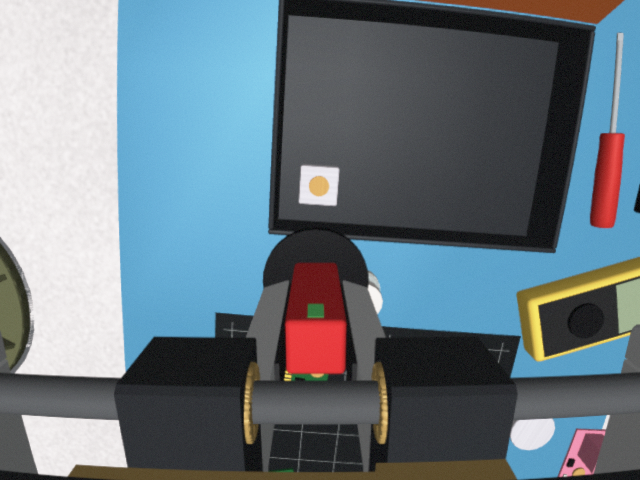

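The reference pad is at (318,186) and measures (454.2,178.2), z = 33. The handle top of the held probe is at (316,347), so I measure its axis in the tool frame with the same camera.

```bash
python3 - <<'E'
from h import *
np.set_printoptions(precision=2,suppress=True)
c=cam("wrist"); s=manip.read_state(); P=cloud(c)
Rt=Rn.from_euler('xyz',s["eef_rot"]).as_matrix(); Q=(P-s["eef_pos"])@Rt
r=(mask(c,'red')>0)&(np.abs(Q[...,0])<30)&(np.abs(Q[...,1])<30)
t=r&(Q[...,2]<-43)&(Q[...,2]>-52)
print('top',t.sum(),Q[t].mean(0),np.median(Q[t],0),cv2.minAreaRect(Q[t][:,:2].astype(np.float32)), Q[r].min(0),Q[r].max(0))
k=(Q[...,2]>20)&(Q[...,2]<35)&(np.hypot(Q[...,0],Q[...,1])<40)
print('collar',cv2.minEnclosingCircle(Q[k][:,:2].astype(np.float32)),np.median(Q[k],0),Q[k].min(0),Q[k].max(0))
E
python3 go.py 454.2 178.2 170 1.66
```

```text
top 3260 [  1.95  -0.52 -45.31] [  2.15  -0.63 -45.34] ((1.1530675888061523, -0.5195035934448242), (22.387887954711914, 21.906044006347656), 0.16994129121303558) [-10.03 -11.46 -47.31] [12.44 10.49 23.82]
collar ((1.2156628370285034, -0.46859148144721985), 27.959226608276367) [14.57 -0.12 26.6 ] [ -2.39 -28.25  20.01] [29.04 27.29 33.2 ]
[0.0286 0.0026 0.0864] -0.0005 [454.11982699 149.46976452 256.37932252] [-3.14139188e+00  8.23311548e-05  1.65949149e+00]
```

Request:
move_arm(
  moves=[
    [0.0274,0.0031,0,0],
    [0.0274,0.0031,0.03,0],
    [0.0274,0.0031,0.06,0],
    [0.0274,0.0031,0.085,0],
    [0.0274,0.0031,0.1,0],
    [0.0274,0.0031,0.1,0],
    [0.0274,0.0031,0.1,0],
    [0.0274,0.0031,0.1,0],
  ],
)

```text
clock: 14.1
eef_pos: [455.1, 177.8, 157.7]
eef_rot: [3.14, -0.0, 1.66]
wrist_force: [-0.6, 0.0, -0.7]
finger_gap: 21.8
finger_force: 25.0
```

```bash
python3 go.py 453 177 146.7 1.66
```

```text
[-0.0006 -0.0022  0.011 ] 0.0005 [455.13977987 177.77131045 157.67282279] [ 3.13993415e+00 -3.69934243e-04  1.66045790e+00]
```

Request:
move_arm(
  moves=[
    [-0.0005,0,0.003,0],
    [-0.0005,0,0.006,0],
    [-0.0005,0,0.008,0],
    [-0.0005,0,0.01,0],
    [-0.0005,0,0.0115,0],
    [-0.0005,0,0.0115,0],
    [-0.0005,0,0.0115,0],
    [-0.0005,0,0.0115,0],
    [-0.0005,0,0.0115,0],
    [-0.0005,0,0.0115,0],
    [-0.0005,0,0.0115,0],
    [-0.0005,0,0.0115,0],
  ],
)

```text
clock: 15.3
eef_pos: [454.7, 177.3, 145.1]
eef_rot: [3.141, 0.0, 1.661]
wrist_force: [1.1, -0.5, 2.1]
finger_gap: 21.8
finger_force: 25.0
```

Request:
move_arm(
  moves=[
    [0,0,-0.02,0],
    [0,0,-0.05,0],
    [0,0,-0.09,0],
    [0,0,-0.12,0],
    [0,0,-0.12,0],
  ],
)

```text
clock: 15.8
eef_pos: [455.6, 177.7, 268.7]
eef_rot: [3.136, -0.001, 1.661]
wrist_force: [0.2, 0.8, -1.7]
finger_gap: 21.7
finger_force: 25.0
```

```bash
python3 go.py 515 -245 265 1.66
```

```text
[-0.4263  0.0211  0.0032] 0.0009 [455.61323636 177.68147973 268.67544692] [ 3.13588751e+00 -1.34730307e-03  1.66086474e+00]
```

Request:
move_arm(
  moves=[
    [-0.426,0.021,0,0],
    [-0.426,0.021,0,0],
    [-0.426,0.021,0,0],
    [-0.426,0.021,0,0],
    [-0.426,0.021,0,0],
    [-0.426,0.021,0,0],
    [-0.426,0.021,0,0],
    [-0.426,0.021,0,0],
    [-0.426,0.021,0,0],
    [-0.426,0.021,0,0],
    [-0.426,0.021,0,0],
    [-0.426,0.021,0,0],
  ],
)

```text
clock: 17.0
eef_pos: [513.8, -244.1, 264.5]
eef_rot: [-3.141, -0.001, 1.662]
wrist_force: [-0.4, -1.0, -1.3]
finger_gap: 22.1
finger_force: 25.0
```

```bash
cat >> h.py <<'E'
def boards(c,verb=True):
    """boards from green blobs: pad (yellow-brass circle) on z=7, heatsink colour by median z~40"""
    P=cloud(c); out={}
    hsv=cv2.cvtColor(c["frame"],cv2.COLOR_BGR2HSV)
    brass=cv2.inRange(hsv,(11,80,120),(25,200,255))
    pads=[(ce,plane(c,ce,7)[0],st) for b,st,ce in blobs(brass,20) if 0.6<st[2]/st[3]<1.6]
    for k in('red','yellow','blue','white'):
        for b,st,ce in blobs(mask(c,k),60):
            t=b&(P[...,2]>36)&(P[...,2]<46)&(c["z_map"]>0)
            if t.sum()<40: continue
            r=cv2.minAreaRect(P[t][:,:2].astype(np.float32)); q=np.array(r[0])
            if max(r[1])>50 or not 330<q[0]<720 or not -330<q[1]<40: continue
            for pc,pp,ps in pads:
                d=np.hypot(*(pp[:2]-q))
                if 38<d<58:
                    v=pp[:2]-q; out[k]=(pp[:2],q,np.arctan2(v[1],v[0]))
                    if verb: print(k,'pad px',pc,'pad',pp[:2],'sink',q,r[1],'z',round(float(np.median(P[t][:,2])),1),'dist',round(d,1),'yaw',round(out[k][2],3))
    return out
E
python3 - <<'E'
from h import *
np.set_printoptions(precision=1,suppress=True)
for n in("wrist","top","scene"):
    print(n); c=cam(n); boards(c)
    if n=="wrist": cv2.imwrite("pics/w4.png",c["frame"])
print(manip.read_state()["eef_pos"])
E
```

```text
wrist
red pad px [442.8 188.6] pad [ 646.4 -209.4] sink [ 604.1 -187. ] (25.755645751953125, 35.998165130615234) z 39.2 dist 47.8 yaw -0.487
blue pad px [254.6 181.1] pad [ 446.8 -219.8] sink [ 399.9 -229.5] (36.281227111816406, 22.49970817565918) z 39.1 dist 47.9 yaw 0.203
blue pad px [254.6 181.1] pad [ 446.8 -219.8] sink [ 402.9 -242.7] (34.758140563964844, 2.1359810829162598) z 39.1 dist 49.5 yaw 0.48
white pad px [438.3  33.3] pad [618.9 -56.2] sink [571.4 -61.4] (36.170860290527344, 26.021821975708008) z 39.5 dist 47.7 yaw 0.109
top
red pad px [396.4 225. ] pad [ 649.6 -212.2] sink [ 606.2 -188.1] (23.857276916503906, 35.263912200927734) z 41.1 dist 49.7 yaw -0.506
yellow pad px [329.1 292.4] pad [474.5 -42.3] sink [427.2 -37.7] (23.04166030883789, 34.50572967529297) z 40.8 dist 47.5 yaw -0.098
white pad px [336.3 235. ] pad [621.2 -58.5] sink [573.8 -62.8] (32.87141036987305, 24.929555892944336) z 40.8 dist 47.6 yaw 0.091
scene
red pad px [267.1 240.9] pad [ 648.6 -207.3] sink [ 607.6 -184.2] (30.04721450805664, 34.455810546875) z 39.6 dist 47.0 yaw -0.513
yellow pad px [350.4 244.2] pad [474.8 -37.5] sink [428.1 -34.2] (27.864299774169922, 40.37855911254883) z 39.7 dist 46.9 yaw -0.07
blue pad px [315.7 206.8] pad [ 448.4 -218.1] sink [ 403.8 -228.6] (38.07731628417969, 27.3080997467041) z 39.7 dist 45.8 yaw 0.231
white pad px [308.7 266.9] pad [621.6 -54.6] sink [573.2 -58.8] (36.364566802978516, 27.505901336669922) z 39.6 dist 48.6 yaw 0.086
[ 514.  -244.2  265.2]
```

View pics/w4.png

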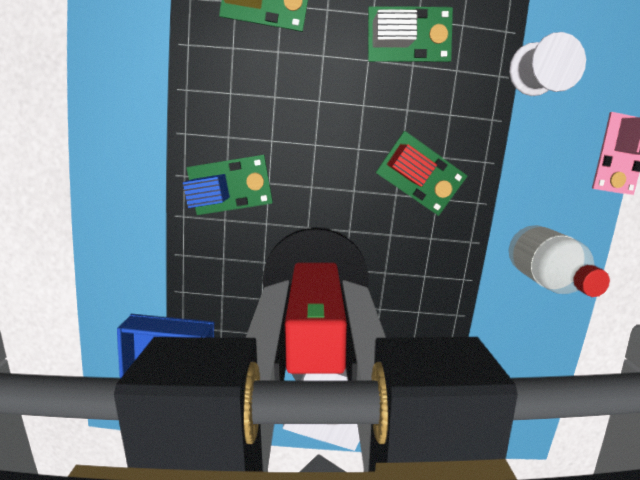

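The wrist view shows the red pad at (443,189), blue pad (255,181), white pad (438,33) and yellow partly at the top edge (292,3). The pink one at (620,160) lies off the mat. All board measurements agree with the other cameras and the sizes given (heatsink 26 x 36, distance 48), so I probe red first.

```bash
python3 go.py 647 -210.5 120 1.66
```

```text
[0.0214 0.1355 0.1452] 0.0021 [ 513.95651052 -244.1662588   265.19270864] [3.14135017e+00 7.52889719e-05 1.66206592e+00]
```

Request:
move_arm(
  moves=[
    [0.0214,0.1355,0,0],
    [0.0214,0.1355,0,0],
    [0.0214,0.1355,0,0],
    [0.0214,0.1355,0.03,0],
    [0.0214,0.1355,0.06,0],
    [0.0214,0.1355,0.09,0],
    [0.0214,0.1355,0.115,0],
    [0.0214,0.1355,0.13,0],
    [0.0214,0.1355,0.13,0],
    [0.0214,0.1355,0.13,0],
    [0.0214,0.1355,0.13,0],
  ],
)

```text
clock: 18.25
eef_pos: [647.5, -211.7, 136.9]
eef_rot: [3.139, 0.001, 1.661]
wrist_force: [-0.1, -0.4, -1.2]
finger_gap: 21.6
finger_force: 25.0
```

```bash
python3 go.py 647 -210.5 120 1.66
python3 - <<'E'
from h import *
np.set_printoptions(precision=1,suppress=True)
for n in("top","scene"): c=cam(n); boards(c)
E
```

```text
[ 0.0013 -0.0004  0.0169] 0.0009 [ 647.52034928 -211.72081743  136.90493971] [3.13923934e+00 1.13560713e-03 1.66094298e+00]
yellow pad px [328.9 292.5] pad [474.3 -41.9] sink [426.6 -37.9] (34.366153717041016, 24.64410972595215) z 41.0 dist 47.9 yaw -0.082
white pad px [336.2 234.9] pad [621.4 -58.1] sink [575.  -62.7] (35.17948532104492, 24.999319076538086) z 40.9 dist 46.7 yaw 0.099
red pad px [267. 241.] pad [ 649.  -207.2] sink [ 606.5 -184.3] (30.264482498168945, 34.97092819213867) z 39.8 dist 48.2 yaw -0.495
yellow pad px [350.4 244.2] pad [474.8 -37.5] sink [427.2 -32.8] (25.285324096679688, 36.44929504394531) z 39.5 dist 47.9 yaw -0.099
blue pad px [315.7 206.9] pad [ 448.7 -217.8] sink [ 404.4 -228.4] (38.39397048950195, 25.228412628173828) z 39.3 dist 45.5 yaw 0.233
white pad px [308.7 266.9] pad [621.6 -54.6] sink [572.4 -58.3] (37.1179084777832, 27.152931213378906) z 40.0 dist 49.4 yaw 0.075
```

Request:
move_arm(
  moves=[
    [0.001,0,0.004,0],
    [0.001,0,0.008,0],
    [0.001,0,0.011,0],
    [0.001,0,0.014,0],
    [0.001,0,0.0165,0],
    [0.001,0,0.0165,0],
    [0.001,0,0.0165,0],
    [0.001,0,0.0165,0],
    [0.001,0,0.0165,0],
    [0.001,0,0.0165,0],
    [0.001,0,0.0165,0],
    [0.001,0,0.0165,0],
  ],
)

```text
clock: 19.55
eef_pos: [646.7, -210.6, 118.6]
eef_rot: [-3.141, -0.0, 1.661]
wrist_force: [-1.6, 1.4, 1.7]
finger_gap: 21.9
finger_force: 25.0
```

Request:
move_arm(
  moves=[
    [0,0,-0.01,0],
    [0,0,-0.04,0],
    [0,0,-0.08,0],
    [0,0,-0.12,0],
    [0,0,-0.12,0],
  ],
)

```text
clock: 20.05
eef_pos: [648.3, -211.2, 245.8]
eef_rot: [3.132, 0.005, 1.661]
wrist_force: [0.9, -0.3, -0.1]
finger_gap: 21.8
finger_force: 25.0
```

```bash
python3 go.py 480 -90 240 1.66
```

```text
[ 0.1359 -0.1568  0.0037] 0.0008 [ 648.33830999 -211.20771548  245.82378577] [3.13219057 0.00462955 1.66078685]
```

Request:
move_arm(
  moves=[
    [0.136,-0.157,0,0],
    [0.136,-0.157,0,0],
    [0.136,-0.157,0,0],
    [0.136,-0.157,0,0],
    [0.136,-0.157,0,0],
    [0.136,-0.157,0,0],
    [0.136,-0.157,0,0],
    [0.136,-0.157,0,0],
  ],
)

```text
clock: 20.85
eef_pos: [479.0, -89.9, 238.2]
eef_rot: [-3.141, -0.0, 1.66]
wrist_force: [-0.6, 0.1, -2.0]
finger_gap: 21.8
finger_force: 25.0
```

```bash
python3 - <<'E'
from h import *
np.set_printoptions(precision=1,suppress=True)
for n in("wrist","scene"): c=cam(n); boards(c)
E
python3 go.py 474 -42 120 1.66
```

```text
red pad px [457.3 331.6] pad [ 646.  -206.9] sink [ 604.4 -186.1] (25.794248580932617, 36.0344352722168) z 39.2 dist 46.6 yaw -0.464
yellow pad px [313.5 162.4] pad [472.4 -39.5] sink [425.5 -23.2] (2.334897041320801, 36.40059280395508) z 38.8 dist 49.7 yaw -0.335
yellow pad px [313.5 162.4] pad [472.4 -39.5] sink [425.6 -27.8] (3.4643752574920654, 35.38874435424805) z 39.0 dist 48.3 yaw -0.246
yellow pad px [313.5 162.4] pad [472.4 -39.5] sink [425.  -32.8] (3.4737727642059326, 35.71725845336914) z 39.1 dist 47.8 yaw -0.142
yellow pad px [313.5 162.4] pad [472.4 -39.5] sink [424.4 -37.8] (3.466757297515869, 36.06505584716797) z 39.1 dist 48.0 yaw -0.037
yellow pad px [313.5 162.4] pad [472.4 -39.5] sink [423.6 -42.7] (3.5647566318511963, 36.24846267700195) z 39.2 dist 48.9 yaw 0.065
yellow pad px [313.5 162.4] pad [472.4 -39.5] sink [423.5 -47.1] (2.289294481277466, 35.15022277832031) z 39.2 dist 49.4 yaw 0.154
white pad px [457.  192.5] pad [618.5 -55.7] sink [571.1 -61.4] (36.36842727661133, 26.344131469726562) z 39.4 dist 47.7 yaw 0.119
red pad px [267. 241.] pad [ 649.  -207.2] sink [ 606.5 -184.3] (32.067420959472656, 35.114967346191406) z 38.9 dist 48.2 yaw -0.493
yellow pad px [350.4 244.2] pad [474.8 -37.5] sink [428.3 -30.8] (34.98464584350586, 33.76826477050781) z 39.2 dist 47.0 yaw -0.143
blue pad px [315.7 206.8] pad [ 448.4 -218.1] sink [ 402.5 -227.2] (37.44927978515625, 26.096609115600586) z 39.4 dist 46.8 yaw 0.197
white pad px [308.7 266.9] pad [621.6 -54.6] sink [573.6 -57.9] (34.33115768432617, 26.92980194091797) z 39.4 dist 48.1 yaw 0.07
[ 0.048  -0.0004  0.1181] 0.0002 [478.74830838 -89.81141534 238.10453852] [-3.14088408e+00 -2.39345972e-04  1.66016115e+00]
```

Request:
move_arm(
  moves=[
    [0.0494,-0.0013,0,0],
    [0.0494,-0.0013,0.02,0],
    [0.0494,-0.0013,0.05,0],
    [0.0494,-0.0013,0.08,0],
    [0.0494,-0.0013,0.1,0],
    [0.0494,-0.0013,0.104,0],
    [0.0494,-0.0013,0.104,0],
    [0.0494,-0.0013,0.104,0],
  ],
)

```text
clock: 21.75
eef_pos: [473.1, -40.4, 135.6]
eef_rot: [3.14, 0.0, 1.661]
wrist_force: [-0.2, 0.3, -1.4]
finger_gap: 22.0
finger_force: 25.0
```

Request:
move_arm(
  moves=[
    [0,0,0.004,0],
    [0,0,0.008,0],
    [0,0,0.011,0],
    [0,0,0.013,0],
    [0,0,0.0145,0],
    [0,0,0.0145,0],
    [0,0,0.0145,0],
    [0,0,0.0145,0],
    [0,0,0.0145,0],
    [0,0,0.0145,0],
    [0,0,0.0145,0],
  ],
)

```text
clock: 22.85
eef_pos: [472.5, -40.2, 120.1]
eef_rot: [3.141, 0.0, 1.661]
wrist_force: [-0.0, -0.4, 1.8]
finger_gap: 21.8
finger_force: 25.0
```

Good contact (about 3 N). Next, blue.

Request:
move_arm(
  moves=[
    [0,0,-0.01,0],
    [0,0,-0.04,0],
    [0,0,-0.08,0],
    [0,0,-0.12,0],
    [0,0,-0.12,0],
  ],
)

```text
clock: 23.35
eef_pos: [474.0, -40.4, 245.6]
eef_rot: [3.134, 0.002, 1.661]
wrist_force: [0.6, 0.8, -1.1]
finger_gap: 21.9
finger_force: 25.0
```

```bash
python3 go.py 450 -270 240 1.66
```

```text
[-0.2265 -0.0446  0.0056] 0.0008 [473.97669384 -40.40446647 245.55426408] [3.13357203e+00 1.96291897e-03 1.66077122e+00]
```

Request:
move_arm(
  moves=[
    [-0.2265,-0.0446,0,0],
    [-0.2265,-0.0446,0,0],
    [-0.2265,-0.0446,0,0],
    [-0.2265,-0.0446,0,0],
    [-0.2265,-0.0446,0,0],
    [-0.2265,-0.0446,0,0],
    [-0.2265,-0.0446,0,0],
    [-0.2265,-0.0446,0,0],
  ],
)

```text
clock: 24.15
eef_pos: [448.5, -268.8, 239.9]
eef_rot: [-3.141, -0.0, 1.662]
wrist_force: [0.4, -0.4, -1.7]
finger_gap: 22.0
finger_force: 25.0
```

```bash
python3 - <<'E'
from h import *
np.set_printoptions(precision=1,suppress=True)
for n in("wrist","scene"): c=cam(n); boards(c)
E
python3 go.py 447.4 -221 119.2 1.66
```

```text
red pad px [516.  173.6] pad [ 646.1 -209.4] sink [ 604.1 -187. ] (26.388946533203125, 36.251033782958984) z 39.3 dist 47.7 yaw -0.49
blue pad px [318.4 164.4] pad [ 446.8 -219.9] sink [ 399.7 -229.7] (35.97236633300781, 22.21023941040039) z 39.1 dist 48.0 yaw 0.205
blue pad px [318.4 164.4] pad [ 446.8 -219.9] sink [ 403.1 -242.7] (35.351722717285156, 1.7883020639419556) z 39.0 dist 49.2 yaw 0.482
white pad px [515.9   9.5] pad [618.8 -56.5] sink [571.6 -64.9] (35.724510192871094, 2.6931064128875732) z 39.5 dist 47.9 yaw 0.177
white pad px [515.9   9.5] pad [618.8 -56.5] sink [572.1 -68.6] (35.52165222167969, 4.706484317779541) z 39.4 dist 48.2 yaw 0.254
white pad px [515.9   9.5] pad [618.8 -56.5] sink [572.2 -72.9] (35.6417350769043, 2.870412588119507) z 39.3 dist 49.4 yaw 0.339
red pad px [267. 241.] pad [ 649.  -207.2] sink [ 606.9 -184.1] (30.44452476501465, 35.474525451660156) z 39.7 dist 47.9 yaw -0.501
yellow pad px [350.4 244.2] pad [474.8 -37.5] sink [427.  -32.4] (27.282546997070312, 39.16770935058594) z 39.4 dist 48.1 yaw -0.107
blue pad px [315.7 206.9] pad [ 448.7 -217.8] sink [ 403.1 -228.3] (40.094905853271484, 25.549362182617188) z 39.5 dist 46.8 yaw 0.225
white pad px [308.8 266.8] pad [621.2 -54.6] sink [574.2 -59. ] (39.221641540527344, 26.61458969116211) z 39.4 dist 47.2 yaw 0.093
[0.0476 0.0031 0.121 ] 0.0022 [ 448.64673866 -268.74348625  240.16572503] [ 3.14149542e+00 -8.32431811e-05  1.66220855e+00]
```

Request:
move_arm(
  moves=[
    [0.0476,0.003,0,0],
    [0.0476,0.003,0.02,0],
    [0.0476,0.003,0.05,0],
    [0.0476,0.003,0.08,0],
    [0.0476,0.003,0.1,0],
    [0.0476,0.003,0.106,0],
    [0.0476,0.003,0.106,0],
    [0.0476,0.003,0.106,0],
  ],
)

```text
clock: 25.05
eef_pos: [447.7, -222.1, 135.3]
eef_rot: [3.14, 0.001, 1.661]
wrist_force: [0.2, -1.3, -0.2]
finger_gap: 21.8
finger_force: 25.0
```

Request:
move_arm(
  moves=[
    [0,0,0.004,0],
    [0,0,0.008,0],
    [0,0,0.011,0],
    [0,0,0.013,0],
    [0,0,0.0145,0],
    [0,0,0.0145,0],
    [0,0,0.0145,0],
    [0,0,0.0145,0],
    [0,0,0.0145,0],
    [0,0,0.0145,0],
    [0,0,0.0145,0],
  ],
)

```text
clock: 26.15
eef_pos: [447.1, -222.1, 119.6]
eef_rot: [3.142, 0.0, 1.661]
wrist_force: [0.9, 0.7, 2.0]
finger_gap: 21.9
finger_force: 25.0
```

Request:
move_arm(
  moves=[
    [0,0,-0.01,0],
    [0,0,-0.04,0],
    [0,0,-0.08,0],
    [0,0,-0.12,0],
    [0,0,-0.12,0],
  ],
)

```text
clock: 26.65
eef_pos: [448.4, -222.8, 245.2]
eef_rot: [3.135, 0.005, 1.661]
wrist_force: [-0.0, 0.3, -0.6]
finger_gap: 22.2
finger_force: 25.0
```

```bash
python3 go.py 620 -105 240 1.66
```

```text
[0.102  0.1815 0.0059] 0.0008 [ 448.39788589 -222.8485547   245.15942482] [3.13492409 0.00478815 1.66084696]
```

Request:
move_arm(
  moves=[
    [0.102,0.1815,0,0],
    [0.102,0.1815,0,0],
    [0.102,0.1815,0,0],
    [0.102,0.1815,0,0],
    [0.102,0.1815,0,0],
    [0.102,0.1815,0,0],
    [0.102,0.1815,0,0],
    [0.102,0.1815,0,0],
  ],
)

```text
clock: 27.45
eef_pos: [617.9, -105.2, 239.9]
eef_rot: [3.141, 0.0, 1.659]
wrist_force: [-0.1, 0.5, -1.0]
finger_gap: 22.1
finger_force: 25.0
```

```bash
python3 - <<'E'
from h import *
np.set_printoptions(precision=1,suppress=True)
for n in("wrist","scene"): c=cam(n); boards(c)
E
python3 go.py 619.2 -57.2 119.2 1.66
```

```text
yellow pad px [174.1 134.7] pad [473.1 -39.3] sink [425.2 -35. ] (26.217615127563477, 36.85808563232422) z 39.2 dist 48.1 yaw -0.09
blue pad px [150.1 303. ] pad [ 447.3 -218.9] sink [ 400.3 -230.8] (37.19002151489258, 26.634946823120117) z 38.8 dist 48.5 yaw 0.248
white pad px [321.4 163.9] pad [619.2 -55.7] sink [571.5 -61. ] (36.044063568115234, 26.356338500976562) z 39.3 dist 48.0 yaw 0.111
red pad px [267.1 240.9] pad [ 648.6 -207.3] sink [ 607.9 -182.4] (29.945964813232422, 35.89188003540039) z 39.3 dist 47.6 yaw -0.549
yellow pad px [350.4 244.2] pad [474.8 -37.5] sink [426.8 -32.6] (28.021148681640625, 35.885684967041016) z 39.0 dist 48.2 yaw -0.1
blue pad px [315.7 206.8] pad [ 448.4 -218.1] sink [ 403.3 -227.4] (40.04718017578125, 23.665475845336914) z 39.0 dist 46.0 yaw 0.203
white pad px [308.8 266.8] pad [621.2 -54.6] sink [574.4 -59.7] (37.678707122802734, 26.852413177490234) z 39.3 dist 47.1 yaw 0.107
[0.0477 0.0053 0.1209] -0.0005 [ 618.09560418 -105.12523926  240.106539  ] [3.14101838e+00 2.25163212e-04 1.65946385e+00]
```

Request:
move_arm(
  moves=[
    [0.048,0.006,0,0],
    [0.048,0.006,0.02,0],
    [0.048,0.006,0.05,0],
    [0.048,0.006,0.08,0],
    [0.048,0.006,0.1,0],
    [0.048,0.006,0.106,0],
    [0.048,0.006,0.106,0],
    [0.048,0.006,0.106,0],
  ],
)

```text
clock: 28.35
eef_pos: [620.8, -56.2, 135.1]
eef_rot: [3.14, 0.0, 1.66]
wrist_force: [0.2, 0.0, -0.9]
finger_gap: 22.2
finger_force: 25.0
```

Request:
move_arm(
  moves=[
    [0,0,0.004,0],
    [0,0,0.008,0],
    [0,0,0.011,0],
    [0,0,0.013,0],
    [0,0,0.0145,0],
    [0,0,0.0145,0],
    [0,0,0.0145,0],
    [0,0,0.0145,0],
    [0,0,0.0145,0],
    [0,0,0.0145,0],
    [0,0,0.0145,0],
  ],
)

```text
clock: 29.45
eef_pos: [620.4, -55.9, 119.1]
eef_rot: [3.141, 0.0, 1.661]
wrist_force: [0.7, -1.1, 0.1]
finger_gap: 21.9
finger_force: 25.0
```

Request:
move_arm(
  moves=[
    [0,0,-0.01,0],
    [0,0,-0.04,0],
    [0,0,-0.08,0],
    [0,0,-0.12,0],
    [0,0,-0.14,0],
    [0,0,-0.14,0],
  ],
)

```text
clock: 30.05
eef_pos: [621.0, -55.9, 262.6]
eef_rot: [3.137, 0.001, 1.661]
wrist_force: [0.7, -0.6, -1.9]
finger_gap: 22.1
finger_force: 25.0
```

```bash
python3 go.py 546.5 -420 260 1.66
```

```text
[-0.3559 -0.107   0.0025] 0.0008 [621.03641832 -55.92231796 262.59965443] [3.13657268e+00 1.19453687e-03 1.66083044e+00]
```

The force reading on white was ambiguous, so I check the board and compare with the earlier presses.

Run:
```python
from h import *
np.set_printoptions(precision=2,suppress=True)
c=cam("scene"); boards(c)
c=cam("wrist"); boards(c); s=manip.read_state(); P=cloud(c)
Rt=Rn.from_euler('xyz',s["eef_rot"]).as_matrix(); Q=(P-s["eef_pos"])@Rt
r=(mask(c,'red')>0)&(np.abs(Q[...,0])<30)&(np.abs(Q[...,1])<30)
t=r&(Q[...,2]<-43)&(Q[...,2]>-52)
print('top',t.sum(),np.median(Q[t],0),cv2.minAreaRect(Q[t][:,:2].astype(np.float32)))
```

```text
red pad px [267. 241.] pad [ 648.97 -207.18] sink [ 607.31 -183.27] (31.696992874145508, 34.93104553222656) z 39.2 dist 48.0 yaw -0.521
yellow pad px [350.39 244.22] pad [474.84 -37.48] sink [426.41 -33.07] (27.356901168823242, 38.860225677490234) z 39.1 dist 48.6 yaw -0.091
white pad px [308.76 266.8 ] pad [621.24 -54.61] sink [573.58 -58.63] (37.955322265625, 26.136213302612305) z 40.0 dist 47.8 yaw 0.084
yellow pad px [176.82 182.28] pad [473.02 -39.13] sink [424.77 -34.97] (26.742042541503906, 36.16236877441406) z 39.1 dist 48.4 yaw -0.086
blue pad px [154.2  333.45] pad [ 446.55 -216.61] sink [ 400.4 -230.7] (36.57371139526367, 26.723346710205078) z 38.7 dist 48.2 yaw 0.296
white pad px [314.05 209.32] pad [619.15 -55.39] sink [571.26 -60.62] (35.794456481933594, 25.482303619384766) z 39.2 dist 48.2 yaw 0.109
top 3360 [  2.4   -0.32 -47.05] ((1.4016942977905273, -0.1493091583251953), (21.987791061401367, 22.184541702270508), 89.92494201660156)
```

Request:
move_arm(
  moves=[
    [-0.001,-0.001,0.03,0],
    [-0.001,-0.001,0.07,0],
    [-0.001,-0.001,0.1,0],
    [-0.001,-0.001,0.125,0],
    [-0.001,-0.001,0.13,0],
    [-0.001,-0.001,0.134,0],
    [-0.001,-0.001,0.138,0],
    [-0.001,-0.001,0.141,0],
    [-0.001,-0.001,0.1435,0],
    [-0.001,-0.001,0.1435,0],
    [-0.001,-0.001,0.1435,0],
    [-0.001,-0.001,0.1435,0],
  ],
)

```text
clock: 31.35
eef_pos: [619.7, -57.0, 116.0]
eef_rot: [3.141, 0.0, 1.661]
wrist_force: [-0.5, -0.3, 2.9]
finger_gap: 21.9
finger_force: 25.0
```

Request:
move_arm(
  moves=[
    [0,0,0,0],
    [0,0,0,0],
  ],
)

```text
clock: 31.55
eef_pos: [619.7, -57.0, 115.8]
eef_rot: [3.141, 0.0, 1.661]
wrist_force: [0.4, -0.6, 2.6]
finger_gap: 21.8
finger_force: 25.0
```

Request:
move_arm(
  moves=[
    [0,0,0,0],
    [0,0,0,0],
  ],
)

```text
clock: 31.75
eef_pos: [619.6, -56.9, 115.7]
eef_rot: [3.141, 0.0, 1.661]
wrist_force: [1.0, -0.4, 3.6]
finger_gap: 21.8
finger_force: 25.0
```

Request:
move_arm(
  moves=[
    [0,0,-0.01,0],
    [0,0,-0.04,0],
    [0,0,-0.08,0],
    [0,0,-0.12,0],
    [0,0,-0.14,0],
    [0,0,-0.14,0],
  ],
)

```text
clock: 32.35
eef_pos: [620.1, -57.0, 258.9]
eef_rot: [3.137, 0.001, 1.661]
wrist_force: [-1.1, -0.1, -1.8]
finger_gap: 21.8
finger_force: 25.0
```

```bash
python3 go.py 546.5 -420 260 1.66
```

```text
[-0.3549 -0.1059 -0.0012] 0.0008 [620.0609691  -57.01407629 258.87741542] [3.13701930e+00 1.13304206e-03 1.66084303e+00]
```

Second white press is confirmed (about 4 N). Now I return the probe to the stand.

Request:
move_arm(
  moves=[
    [-0.355,-0.1055,-0.002,0],
    [-0.355,-0.1055,-0.002,0],
    [-0.355,-0.1055,-0.002,0],
    [-0.355,-0.1055,-0.002,0],
    [-0.355,-0.1055,-0.002,0],
    [-0.355,-0.1055,-0.002,0],
    [-0.355,-0.1055,-0.002,0],
    [-0.355,-0.1055,-0.002,0],
    [-0.355,-0.1055,-0.002,0],
    [-0.355,-0.1055,-0.002,0],
    [-0.355,-0.1055,-0.002,0],
  ],
)

```text
clock: 33.45
eef_pos: [546.7, -418.6, 257.0]
eef_rot: [-3.141, -0.001, 1.662]
wrist_force: [0.2, 0.4, -1.6]
finger_gap: 21.8
finger_force: 25.0
```

```bash
python3 go.py 547 -420 137 1.661;python3 - <<'E'
from h import *
np.set_printoptions(precision=2,suppress=True)
c=cam("wrist"); P=cloud(c); z=P[...,2]; s=manip.read_state()
m=(z>100)&(z<109)&(c["z_map"]>250)&(np.hypot(P[...,0]-547,P[...,1]+419)<60)
print(m.sum()); cv2.imwrite("pics/w5.png",c["frame"][120:420,180:460])
c=cam("scene"); cv2.imwrite("pics/s5.png",cv2.resize(c["frame"][60:220,170:330],(640,640)))
print(proj(c,[[546.5,-419,105]]),s["eef_pos"])
E
```

```text
[-0.0015  0.0002  0.12  ] 0.0011 [ 546.73494821 -418.63208388  256.97393539] [-3.14099791e+00 -8.89779268e-04  1.66210250e+00]
4222
[[248.07 163.83]] [ 546.84 -418.59  257.33]
```

View pics/s5.png

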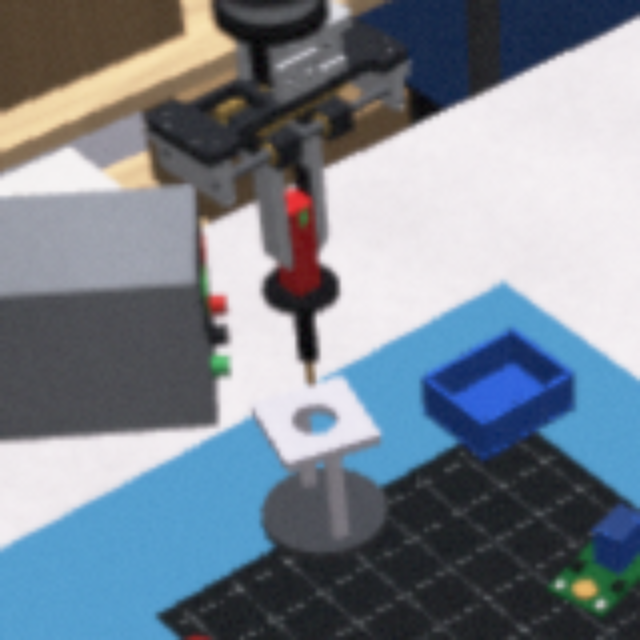

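The probe hangs upright in the gripper, its needle end at (310,383) in the crop directly above the hole at (316,419).

Request:
move_arm(
  moves=[
    [-0.0015,0,0,0],
    [-0.0015,0,0.015,0],
    [-0.0015,0,0.03,0],
    [-0.0015,0,0.045,0],
    [-0.0015,0,0.06,0],
    [-0.0015,0,0.075,0],
    [-0.0015,0,0.09,0],
    [-0.0015,0,0.1,0],
    [-0.0015,0,0.11,0],
    [-0.0015,0,0.115,0],
    [-0.0015,0,0.115,0],
  ],
)

```text
clock: 34.65
eef_pos: [546.3, -421.4, 141.9]
eef_rot: [-3.141, -0.001, 1.661]
wrist_force: [-0.3, -0.8, -1.5]
finger_gap: 22.0
finger_force: 25.0
```

Request:
move_arm(
  moves=[
    [0,0,0.002,0],
    [0,0,0.003,0],
    [0,0,0.004,0],
    [0,0,0.005,0],
    [0,0,0.005,0],
    [0,0,0.005,0],
  ],
)

```text
clock: 35.25
eef_pos: [546.4, -421.5, 137.6]
eef_rot: [3.142, 0.0, 1.661]
wrist_force: [-1.1, -0.3, -2.0]
finger_gap: 22.1
finger_force: 25.0
```

Request:
move_arm(
  moves=[
    [0.001,0,0.001,0],
    [0.001,0,0.002,0],
    [0.001,0,0.002,0],
    [0.001,0,0.002,0],
  ],
)

```text
clock: 35.65
eef_pos: [546.4, -420.6, 136.7]
eef_rot: [3.141, 0.001, 1.661]
wrist_force: [-3.0, 0.9, 6.3]
finger_gap: 21.8
finger_force: 25.0
```

Request:
move_arm(
  moves=[
    [0,0,0.0005,0],
    [0,0,0.001,0],
    [0,0,0.001,0],
    [0,0,0.001,0],
  ],
)

```text
clock: 36.05
eef_pos: [546.4, -420.7, 136.6]
eef_rot: [3.141, 0.001, 1.661]
wrist_force: [-4.0, 2.6, 12.6]
finger_gap: 21.9
finger_force: 25.0
```

The collar is seated, so I back off slightly, release and rise.

Request:
move_arm(
  moves=[
    [0,0,-0.003,0],
    [0,0,-0.003,0],
    [0,0,-0.003,0],
  ],
)

```text
clock: 36.35
eef_pos: [546.3, -420.4, 137.3]
eef_rot: [-3.141, -0.0, 1.661]
wrist_force: [0.4, -0.8, -1.5]
finger_gap: 22.2
finger_force: 25.0
```

Request:
move_arm(
  moves=[
    [0,0,0,0],
    [0,0,0,0],
    [0,0,0,0],
    [0,0,0,0],
    [0,0,-0.02,0],
    [0,0,-0.06,0],
    [0,0,-0.1,0],
    [0,0,-0.13,0],
    [0,0,-0.13,0],
  ],
  jaw=0.06,
)

```text
clock: 37.25
eef_pos: [547.1, -421.1, 272.9]
eef_rot: [3.136, 0.006, 1.661]
wrist_force: [0.1, 0.9, 0.8]
finger_gap: 59.4
finger_force: 0.0
```

```bash
python3 go.py 480 -270 265 1.66
python3 - <<'E'
from h import *
np.set_printoptions(precision=2,suppress=True)
c=cam("wrist"); P=cloud(c); z=P[...,2]
for lo,hi in((176,190),(109,116)):
  m=((z>lo)&(z<hi)&(c["z_map"]>140)&(np.hypot(P[...,0]-547,P[...,1]+419)<50)).astype(np.uint8)
  for b,st,ce in blobs(m,100): print(lo,np.median(P[b],0),cv2.minAreaRect(P[b][:,:2].astype(np.float32)))
E
```

```text
[ 0.1566 -0.0533  0.0067] 0.0009 [ 547.12088121 -421.11579777  272.88873618] [3.13616493 0.00552383 1.66085383]
176 [ 545.73 -418.22  181.91] ((545.8224487304688, -418.9087829589844), (21.20804214477539, 21.86569595336914), 4.629006385803223)
109 [ 544.31 -410.79  110.13] ((545.8279418945312, -417.1221008300781), (55.06032943725586, 50.72028350830078), 4.585174083709717)
```

The probe hangs upright again (handle top z = 182, level, as it was before). Now the boards; the nearest is blue.

```bash
sed -i 's/blobs(mask(c,k),60)/blobs(cv2.morphologyEx(mask(c,k),cv2.MORPH_CLOSE,np.ones((5,5))),60)/' h.py; python3 go.py 400 -231 200 0.22
```

```text
[ 0.2024 -0.1292  0.0687] 1.4407 [ 546.69494875 -420.81690934  269.62314286] [3.13899171e+00 2.65651307e-03 1.66072654e+00]
```

Request:
move_arm(
  moves=[
    [0.1,-0.06,0,0.15],
    [0.1,-0.06,0,0.3],
    [0.1,-0.06,0,0.45],
    [0.2024,-0.129,0,0.6],
    [0.2024,-0.129,0,0.75],
    [0.2024,-0.129,0.02,0.9],
    [0.2024,-0.129,0.04,1.05],
    [0.2024,-0.129,0.07,1.2],
    [0.2024,-0.129,0.105,1.35],
    [0.2024,-0.129,0.105,1.441],
    [0.2024,-0.129,0.105,1.441],
    [0.2024,-0.129,0.105,1.441],
  ],
  jaw=0.05,
)

```text
clock: 38.5
eef_pos: [399.6, -230.4, 162.3]
eef_rot: [-3.141, 0.0, 0.223]
wrist_force: [0.6, -0.6, -0.4]
finger_gap: 49.9
finger_force: 0.0
```

```bash
cat > see.py <<'E'
# usage: see.py colour : measure board with wrist, print shift of TCP to the heatsink centre and turn
import sys; from h import *
np.set_printoptions(precision=2,suppress=True)
c=cam("wrist"); k=sys.argv[1]; s=manip.read_state(); o=boards(c)
if k in o:
    pad,q,yaw=o[k]; R=Rn.from_euler('xyz',s["eef_rot"]).as_matrix(); w=yaw-s["eef_rot"][2]; w=(w+np.pi)%(2*np.pi)-np.pi
    print('shift',R.T@(np.r_[q,10]-s["eef_pos"])/1000,'turn',-w,s["eef_pos"],s["eef_rot"])
E
python3 see.py blue
```

```text
yellow pad px [102.12  89.  ] pad [472.52 -40.41] sink [424.83 -35.53] (27.644634246826172, 36.33253479003906) z 39.5 dist 47.9 yaw -0.102
blue pad px [317.14 169.43] pad [ 446.76 -220.17] sink [ 400.48 -231.42] (36.12953186035156, 25.29535484313965) z 39.2 dist 47.6 yaw 0.238
shift [0.   0.   0.15] turn -0.015815418118835467 [ 399.69 -230.51  162.64] [ 3.14 -0.    0.22]
```

Request:
move_arm(
  moves=[
    [0.0005,0.001,0.03,-0.015],
    [0.0005,0.001,0.07,-0.015],
    [0.0005,0.001,0.11,-0.015],
    [0.0005,0.001,0.135,-0.015],
    [0.0005,0.001,0.148,-0.015],
    [0.0005,0.001,0.152,-0.015],
    [0.0005,0.001,0.152,-0.015],
    [0.0005,0.001,0.152,-0.015],
  ],
)

```text
clock: 39.35
eef_pos: [401.0, -231.8, 11.8]
eef_rot: [3.14, -0.001, 0.235]
wrist_force: [0.0, -0.2, 1.0]
finger_gap: 50.1
finger_force: 0.0
```

Request:
move_arm(
  moves=[
    [0,0,0,0],
    [0,0,0,0],
    [0,0,0,0],
    [0,0,0,0],
    [0,0,0,0],
  ],
  jaw=0.0,
  squeeze=20,
)

```text
clock: 39.85
eef_pos: [400.5, -231.5, 10.9]
eef_rot: [3.141, -0.0, 0.235]
wrist_force: [-0.8, -0.0, 5.8]
finger_gap: 26.1
finger_force: 20.0
```

Request:
move_arm(
  moves=[
    [0,0,-0.02,0],
    [0,0,-0.06,0],
    [0,0,-0.1,0],
    [0,0,-0.12,0],
    [0,0,-0.12,0],
  ],
)

```text
clock: 40.35
eef_pos: [401.3, -232.0, 133.0]
eef_rot: [3.138, -0.003, 0.235]
wrist_force: [0.6, 0.0, -1.6]
finger_gap: 25.6
finger_force: 20.0
```

```bash
python3 go.py 530 266 135 1.594
```

```text
[ 0.241  -0.4544 -0.0028] -1.3591 [ 401.32749091 -231.99381698  132.99703889] [ 3.13815959e+00 -3.08142856e-03  2.34883696e-01]
```

Request:
move_arm(
  moves=[
    [0.241,-0.4544,0,-0.15],
    [0.241,-0.4544,0,-0.3],
    [0.241,-0.4544,0,-0.45],
    [0.241,-0.4544,0,-0.6],
    [0.241,-0.4544,0,-0.75],
    [0.241,-0.4544,0,-0.9],
    [0.241,-0.4544,0,-1.05],
    [0.241,-0.4544,0,-1.2],
    [0.241,-0.4544,0,-1.359],
    [0.241,-0.4544,0,-1.359],
    [0.241,-0.4544,0,-1.359],
    [0.241,-0.4544,0,-1.359],
  ],
)

```text
clock: 41.55
eef_pos: [528.4, 267.9, 128.5]
eef_rot: [-3.139, 0.001, 1.596]
wrist_force: [0.1, -0.6, -1.8]
finger_gap: 25.7
finger_force: 20.0
```

```bash
python3 go.py 530 266 16.5 1.594
python3 - <<'E'
from h import *
c=cam("scene"); boards(c)
E
```

```text
[-0.0019  0.0019  0.1119] 0.002 [528.36092168 267.9173334  128.45195108] [-3.13912957e+00  9.38402867e-04  1.59595605e+00]
red pad px [267.09090909 240.90909091] pad [ 648.55159663 -207.28194713] sink [ 606.3996582  -184.07948303] (28.88222312927246, 34.753116607666016) z 39.7 dist 48.1 yaw -0.503
yellow pad px [350.39130435 244.2173913 ] pad [474.84237128 -37.48360373] sink [427.22906494 -33.17873764] (29.308517456054688, 34.8877067565918) z 39.4 dist 47.8 yaw -0.09
white pad px [308.66666667 266.875     ] pad [621.61105898 -54.5768283 ] sink [573.44061279 -59.50056458] (36.61328887939453, 26.93575668334961) z 39.8 dist 48.4 yaw 0.102
```

Request:
move_arm(
  moves=[
    [-0.002,0.002,0.02,0],
    [-0.002,0.002,0.05,0],
    [-0.002,0.002,0.08,0],
    [-0.002,0.002,0.1,0],
    [-0.002,0.002,0.106,0],
    [-0.002,0.002,0.11,0],
    [-0.002,0.002,0.112,0],
    [-0.002,0.002,0.112,0],
    [-0.002,0.002,0.112,0],
  ],
)

```text
clock: 42.5
eef_pos: [531.4, 264.7, 19.4]
eef_rot: [3.14, -0.0, 1.594]
wrist_force: [0.2, 0.4, -0.6]
finger_gap: 25.6
finger_force: 20.0
```

Request:
move_arm(
  moves=[
    [0,0,0.0005,0],
    [0,0,0.0005,0],
    [0,0,0.0005,0],
  ],
)

```text
clock: 42.8
eef_pos: [531.1, 264.7, 18.2]
eef_rot: [3.141, -0.0, 1.594]
wrist_force: [0.3, -0.8, -1.8]
finger_gap: 25.6
finger_force: 20.0
```

Not yet down (about 2 mm more), so I lower it, then release.

Request:
move_arm(
  moves=[
    [0,0,0.001,0],
    [0,0,0.002,0],
    [0,0,0.002,0],
    [0,0,0.002,0],
  ],
)

```text
clock: 43.2
eef_pos: [531.0, 264.7, 16.0]
eef_rot: [-3.141, 0.0, 1.594]
wrist_force: [0.1, 0.7, -0.1]
finger_gap: 26.1
finger_force: 20.0
```

Request:
move_arm(
  moves=[
    [0,0,0,0],
    [0,0,0,0],
    [0,0,0,0],
    [0,0,-0.01,0],
    [0,0,-0.04,0],
    [0,0,-0.08,0],
    [0,0,-0.12,0],
    [0,0,-0.16,0],
    [0,0,-0.19,0],
    [0,0,-0.19,0],
  ],
  jaw=0.044,
)

```text
clock: 44.2
eef_pos: [532.4, 265.3, 211.6]
eef_rot: [3.134, -0.003, 1.594]
wrist_force: [-0.8, -0.1, 0.9]
finger_gap: 43.8
finger_force: 0.0
```

```bash
python3 go.py 425 -36 205 -0.1
python3 - <<'E'
from h import *
np.set_printoptions(precision=1,suppress=True)
c=cam("wrist"); P=cloud(c)
for b,st,ce in blobs(cv2.morphologyEx(mask(c,'blue'),cv2.MORPH_CLOSE,np.ones((5,5))),100):
    t=b&(np.hypot(P[...,0]-530,P[...,1]-266)<60)
    if t.sum()>50: print(np.median(P[t],0),cv2.minAreaRect(P[t][:,:2].astype(np.float32)))
for b,st,ce in blobs(mask(c,'green'),200): print('green',np.median(P[b],0),P[b].min(0),P[b].max(0))
E
```

```text
[-0.2987 -0.1143  0.0049] 1.6939 [532.35781939 265.28827475 211.61850638] [ 3.13413719e+00 -2.99258006e-03  1.59392757e+00]
[530.6 267.7  44.1] ((530.809814453125, 260.4521484375), (25.469440460205078, 47.30924987792969), 2.163947582244873)
green [529.7 292.8   8.2] [503.4 241.6   2. ] [557.4 338.3 390.3]
green [464.1 -20.3   2.7] [438.7 -35.3  -2.3] [528.8 338.3 390.3]
```

Blue lies flat in the case (board top about 9, heatsink top about 45). Next is yellow.

Request:
move_arm(
  moves=[
    [-0.299,-0.114,0,0.15],
    [-0.299,-0.114,0,0.3],
    [-0.299,-0.114,0,0.45],
    [-0.299,-0.114,0,0.6],
    [-0.299,-0.114,0,0.75],
    [-0.299,-0.114,0,0.9],
    [-0.299,-0.114,0,1.05],
    [-0.299,-0.114,0,1.2],
    [-0.299,-0.114,0.01,1.35],
    [-0.299,-0.114,0.03,1.5],
    [-0.299,-0.114,0.045,1.65],
    [-0.299,-0.114,0.045,1.694],
  ],
  jaw=0.05,
)

```text
clock: 45.45
eef_pos: [422.5, -36.7, 158.4]
eef_rot: [-3.141, 0.005, -0.106]
wrist_force: [0.1, -0.8, 0.5]
finger_gap: 50.0
finger_force: 0.0
```

```bash
python3 see.py yellow
```

```text
yellow pad px [313.59 166.37] pad [472.45 -39.68] sink [424.8  -35.39] (25.796123504638672, 36.458984375) z 39.2 dist 47.8 yaw -0.09
shift [ 0.   -0.    0.15] turn -0.015890385320702638 [422.92 -36.73 159.37] [-3.14  0.   -0.11]
```

Request:
move_arm(
  moves=[
    [0.0015,-0.0015,0.03,-0.015],
    [0.0015,-0.0015,0.07,-0.015],
    [0.0015,-0.0015,0.11,-0.015],
    [0.0015,-0.0015,0.132,-0.015],
    [0.0015,-0.0015,0.145,-0.015],
    [0.0015,-0.0015,0.15,-0.015],
    [0.0015,-0.0015,0.15,-0.015],
    [0.0015,-0.0015,0.15,-0.015],
  ],
)

```text
clock: 46.3
eef_pos: [425.9, -35.6, 11.6]
eef_rot: [3.142, -0.001, -0.085]
wrist_force: [0.9, 1.0, 0.7]
finger_gap: 50.1
finger_force: 0.0
```

Request:
move_arm(
  moves=[
    [0,0,0,0],
    [0,0,0,0],
    [0,0,0,0],
    [0,0,0,0],
    [0,0,0,0],
  ],
  jaw=0.0,
  squeeze=20,
)

```text
clock: 46.8
eef_pos: [425.8, -35.6, 11.3]
eef_rot: [3.142, -0.0, -0.085]
wrist_force: [-0.9, -1.0, 5.6]
finger_gap: 26.1
finger_force: 20.0
```

Request:
move_arm(
  moves=[
    [0,0,-0.02,0],
    [0,0,-0.06,0],
    [0,0,-0.1,0],
    [0,0,-0.12,0],
    [0,0,-0.12,0],
  ],
)

```text
clock: 47.3
eef_pos: [426.8, -35.7, 133.4]
eef_rot: [3.141, -0.005, -0.085]
wrist_force: [-0.1, 0.2, -1.9]
finger_gap: 26.0
finger_force: 20.0
```

```bash
python3 go.py 531 170 135 1.594
```

```text
[ 0.0864 -0.2138 -0.0013] -1.6791 [426.76558008 -35.65753765 133.3898601 ] [ 3.1412606  -0.00461035 -0.08511052]
```

Request:
move_arm(
  moves=[
    [0.086,-0.214,0,-0.15],
    [0.086,-0.214,0,-0.3],
    [0.086,-0.214,0,-0.45],
    [0.086,-0.214,0,-0.6],
    [0.086,-0.214,0,-0.75],
    [0.086,-0.214,0,-0.9],
    [0.086,-0.214,0,-1.05],
    [0.086,-0.214,0,-1.2],
    [0.086,-0.214,0,-1.35],
    [0.086,-0.214,0,-1.5],
    [0.086,-0.214,0,-1.65],
    [0.086,-0.214,0,-1.679],
  ],
)

```text
clock: 48.5
eef_pos: [528.9, 170.3, 129.3]
eef_rot: [-3.139, 0.001, 1.597]
wrist_force: [-0.7, -0.0, -2.2]
finger_gap: 25.7
finger_force: 20.0
```

Request:
move_arm(
  moves=[
    [0,0,0,0],
    [0,0,0,0],
  ],
)

```text
clock: 48.7
eef_pos: [529.4, 170.3, 130.5]
eef_rot: [-3.141, 0.0, 1.59]
wrist_force: [0.0, -0.9, -2.0]
finger_gap: 25.9
finger_force: 20.0
```

```bash
python3 go.py 531 170 16.5 1.594
```

```text
[-0.0003  0.0017  0.114 ] -0.0036 [529.35582953 170.32556299 130.45389655] [-3.14079628e+00  1.92310239e-04  1.59041324e+00]
```

Request:
move_arm(
  moves=[
    [0,0.0015,0.02,0],
    [0,0.0015,0.05,0],
    [0,0.0015,0.08,0],
    [0,0.0015,0.1,0],
    [0,0.0015,0.107,0],
    [0,0.0015,0.111,0],
    [0,0.0015,0.114,0],
    [0,0.0015,0.1145,0],
    [0,0.0015,0.1145,0],
    [0,0.0015,0.1145,0],
    [0,0.0015,0.1145,0],
  ],
)

```text
clock: 49.8
eef_pos: [531.2, 170.5, 17.0]
eef_rot: [3.141, -0.0, 1.594]
wrist_force: [0.2, 0.0, -1.6]
finger_gap: 25.6
finger_force: 20.0
```

Request:
move_arm(
  moves=[
    [0,0,0,0],
    [0,0,0,0],
    [0,0,0,0],
    [0,0,-0.01,0],
    [0,0,-0.04,0],
    [0,0,-0.08,0],
    [0,0,-0.12,0],
    [0,0,-0.16,0],
    [0,0,-0.19,0],
    [0,0,-0.19,0],
  ],
  jaw=0.044,
)

```text
clock: 50.8
eef_pos: [532.4, 170.8, 211.8]
eef_rot: [3.134, -0.002, 1.594]
wrist_force: [1.1, 0.2, 0.1]
finger_gap: 44.3
finger_force: 0.0
```

```bash
python3 go.py 571.5 -61 205 0.11
python3 - <<'E'
from h import *
np.set_printoptions(precision=1,suppress=True)
c=cam("wrist"); P=cloud(c)
for b,st,ce in blobs(mask(c,'green'),200): print('green',np.median(P[b],0),P[b].min(0),P[b].max(0))
c=cam("scene"); boards(c)
E
```

```text
[-0.2326  0.0337  0.0067] 1.4838 [532.39540742 170.76897746 211.83579129] [ 3.13399102e+00 -1.72011254e-03  1.59378087e+00]
green [529.2 292.9   8.3] [503.8 243.    2.9] [556.9 327.8 390.4]
green [530.  198.4   8.2] [504.6 147.    2.2] [557.3 244.  390.4]
green [609.1 -71.    2.9] [591.8 -85.6  -0.6] [631.8 -60.2   7.6]
red pad px [267.1 240.9] pad [ 648.6 -207.3] sink [ 607. -185.] (29.223636627197266, 35.954132080078125) z 39.5 dist 47.2 yaw -0.491
white pad px [308.7 266.9] pad [621.6 -54.6] sink [573.4 -58. ] (35.752037048339844, 27.100658416748047) z 39.4 dist 48.4 yaw 0.071
```

Yellow is flat too. Next is white.

Request:
move_arm(
  moves=[
    [-0.233,0.034,0,0.15],
    [-0.233,0.034,0,0.3],
    [-0.233,0.034,0,0.45],
    [-0.233,0.034,0,0.6],
    [-0.233,0.034,0,0.75],
    [-0.233,0.034,0,0.9],
    [-0.233,0.034,0,1.05],
    [-0.233,0.034,0.01,1.2],
    [-0.233,0.034,0.03,1.35],
    [-0.233,0.034,0.045,1.484],
    [-0.233,0.034,0.045,1.484],
    [-0.233,0.034,0.045,1.484],
  ],
  jaw=0.05,
)

```text
clock: 52.1
eef_pos: [570.1, -61.7, 161.2]
eef_rot: [-3.141, 0.001, 0.114]
wrist_force: [0.1, 0.6, 0.0]
finger_gap: 50.0
finger_force: 0.0
```

```bash
sed -i 's/precision=2/precision=4/' see.py; python3 see.py white
```

```text
red pad px [508.1506 156.5013] pad [ 646.8578 -208.4719] sink [ 604.454  -186.5585] (26.992565155029297, 35.87126922607422) z 39.1 dist 47.7 yaw -0.477
white pad px [316.3202 167.8268] pad [619.1834 -55.862 ] sink [571.798  -61.1479] (36.21294403076172, 25.9493350982666) z 39.1 dist 47.7 yaw 0.111
shift [ 0.0014 -0.0004  0.1518] turn 0.0025268010615451253 [570.4479 -61.7324 161.8477] [-3.1415  0.      0.1136]
```

Request:
move_arm(
  moves=[
    [0.001,-0.0005,0.03,0],
    [0.001,-0.0005,0.07,0],
    [0.001,-0.0005,0.11,0],
    [0.001,-0.0005,0.132,0],
    [0.001,-0.0005,0.147,0],
    [0.001,-0.0005,0.152,0],
    [0.001,-0.0005,0.152,0],
    [0.001,-0.0005,0.152,0],
  ],
)

```text
clock: 52.95
eef_pos: [572.1, -61.3, 10.9]
eef_rot: [3.141, -0.002, 0.11]
wrist_force: [-0.1, 0.1, 0.1]
finger_gap: 50.0
finger_force: 0.0
```

Request:
move_arm(
  moves=[
    [0,0,0,0],
    [0,0,0,0],
    [0,0,0,0],
    [0,0,0,0],
    [0,0,0,0],
  ],
  jaw=0.0,
  squeeze=20,
)

```text
clock: 53.45
eef_pos: [571.5, -61.2, 9.9]
eef_rot: [3.141, -0.0, 0.11]
wrist_force: [-0.7, -0.1, 3.7]
finger_gap: 25.9
finger_force: 20.0
```

Request:
move_arm(
  moves=[
    [0,0,-0.02,0],
    [0,0,-0.06,0],
    [0,0,-0.1,0],
    [0,0,-0.12,0],
    [0,0,-0.12,0],
  ],
)

```text
clock: 53.95
eef_pos: [572.5, -61.3, 132.4]
eef_rot: [3.14, -0.005, 0.11]
wrist_force: [0.3, -0.5, -2.0]
finger_gap: 26.1
finger_force: 20.0
```

```bash
python3 go.py 622 265 135 1.594
```

```text
[ 0.085  -0.3189 -0.0026] -1.4841 [572.50219724 -61.26852628 132.38337046] [ 3.14030304 -0.00470889  0.1098763 ]
```

Request:
move_arm(
  moves=[
    [0.085,-0.319,0,-0.15],
    [0.085,-0.319,0,-0.3],
    [0.085,-0.319,0,-0.45],
    [0.085,-0.319,0,-0.6],
    [0.085,-0.319,0,-0.75],
    [0.085,-0.319,0,-0.9],
    [0.085,-0.319,0,-1.05],
    [0.085,-0.319,0,-1.2],
    [0.085,-0.319,0,-1.35],
    [0.085,-0.319,0,-1.484],
    [0.085,-0.319,0,-1.484],
    [0.085,-0.319,0,-1.484],
  ],
)

```text
clock: 55.15
eef_pos: [620.5, 265.1, 128.2]
eef_rot: [-3.14, 0.001, 1.59]
wrist_force: [0.6, -0.8, -0.4]
finger_gap: 26.1
finger_force: 20.0
```

Request:
move_arm(
  moves=[
    [0,0,0,0],
    [0,0,0,0],
  ],
)

```text
clock: 55.35
eef_pos: [620.8, 265.2, 129.3]
eef_rot: [-3.141, 0.0, 1.592]
wrist_force: [-0.2, 0.3, -1.2]
finger_gap: 25.7
finger_force: 20.0
```

```bash
python3 go.py 622 265 15.8 1.594
```

```text
[-0.0002  0.0012  0.1135] -0.0022 [620.80794327 265.16957128 129.27331648] [-3.14130315e+00  9.36296536e-05  1.59177598e+00]
```

Request:
move_arm(
  moves=[
    [0,0.001,0.02,0],
    [0,0.001,0.05,0],
    [0,0.001,0.08,0],
    [0,0.001,0.1,0],
    [0,0.001,0.107,0],
    [0,0.001,0.111,0],
    [0,0.001,0.1135,0],
    [0,0.001,0.114,0],
    [0,0.001,0.114,0],
    [0,0.001,0.114,0],
    [0,0.001,0.114,0],
  ],
)

```text
clock: 56.45
eef_pos: [622.0, 265.3, 16.0]
eef_rot: [3.141, -0.0, 1.594]
wrist_force: [-0.5, -0.3, -0.7]
finger_gap: 26.2
finger_force: 20.0
```

Request:
move_arm(
  moves=[
    [0,0,0,0],
    [0,0,0,0],
    [0,0,0,0],
    [0,0,-0.01,0],
    [0,0,-0.04,0],
    [0,0,-0.08,0],
    [0,0,-0.12,0],
    [0,0,-0.16,0],
    [0,0,-0.19,0],
    [0,0,-0.19,0],
  ],
  jaw=0.044,
)

```text
clock: 57.45
eef_pos: [623.1, 265.8, 211.7]
eef_rot: [3.134, -0.003, 1.594]
wrist_force: [0.6, 0.7, 0.2]
finger_gap: 44.3
finger_force: 0.0
```

```bash
python3 go.py 604.3 -187 205 -0.485
python3 - <<'E'
from h import *
np.set_printoptions(precision=1,suppress=True)
c=cam("wrist"); P=cloud(c)
for b,st,ce in blobs(mask(c,'green'),200): print('green',np.median(P[b],0),P[b].min(0),P[b].max(0))
c=cam("scene"); boards(c)
E
```

```text
[-0.4523 -0.0293  0.0053] 2.0789 [623.11874922 265.78906125 211.74420965] [ 3.13361186e+00 -2.73757201e-03  1.59388604e+00]
green [537.8 296.4   8.1] [502.5 242.2   2.9] [619.4 338.8 390.4]
green [620.8 294.7   8.2] [595.4 243.1   2.7] [647.8 338.8 390.4]
green [527.2 208.3   8. ] [502.7 147.1   2.5] [619.4 338.8 390.4]
red pad px [267. 241.] pad [ 649.  -207.2] sink [ 606.9 -184.4] (29.68212127685547, 38.09434509277344) z 39.8 dist 47.8 yaw -0.497
```

Request:
move_arm(
  moves=[
    [-0.452,-0.029,0,0.15],
    [-0.452,-0.029,0,0.3],
    [-0.452,-0.029,0,0.45],
    [-0.452,-0.029,0,0.6],
    [-0.452,-0.029,0,0.75],
    [-0.452,-0.029,0,0.9],
    [-0.452,-0.029,0,1.05],
    [-0.452,-0.029,0,1.2],
    [-0.452,-0.029,0,1.35],
    [-0.452,-0.029,0,1.5],
    [-0.452,-0.029,0,1.65],
    [-0.452,-0.029,0,1.78],
  ],
  jaw=0.05,
)

```text
clock: 58.75
eef_pos: [602.6, -187.7, 203.8]
eef_rot: [-3.141, 0.003, -0.193]
wrist_force: [-0.3, -0.4, 0.1]
finger_gap: 50.0
finger_force: 0.0
```

Request:
move_arm(
  moves=[
    [0,0,0.01,0.15],
    [0,0,0.025,0.299],
    [0,0,0.045,0.299],
    [0,0,0.045,0.299],
    [0,0,0.045,0.299],
  ],
)

```text
clock: 59.25
eef_pos: [603.0, -187.2, 160.1]
eef_rot: [3.141, 0.002, -0.485]
wrist_force: [0.7, -0.6, -0.4]
finger_gap: 50.1
finger_force: 0.0
```

```bash
python3 see.py red
python3 - <<'E'
from h import *
np.set_printoptions(precision=1,suppress=True)
c=cam("scene"); boards(c); c=cam("wrist"); cv2.imwrite("pics/w6.png",c["frame"]); P=cloud(c)
for b,st,ce in blobs(mask(c,'red'),60): print(ce,st,np.median(P[b],0))
h=cv2.cvtColor(c["frame"],cv2.COLOR_BGR2HSV); 
for b,st,ce in blobs(cv2.inRange(h,(11,80,120),(25,200,255)),20): print('brass',ce,st,plane(c,ce,7))
E
```

```text
red pad px [266.9 241. ] pad [ 649.3 -207.4] sink [ 607.1 -183.9] (30.839630126953125, 34.729042053222656) z 39.6 dist 48.3 yaw -0.509
[318.1 218.1] [298 207  35  53 322] [ 618.7 -194.9   37.7]
[324.7 242.3] [323 221   4  39 130] [ 596.2 -190.7   39.1]
[311.5 244.1] [310 225   4  35 120] [ 600.3 -181.7   39.2]
[318.1 242.1] [317 224   4  36 110] [ 599.2 -187.    39.1]
[304.7 246.7] [303 231   4  29  92] [ 600.7 -176.1   39.1]
brass [610.2 162.6] [602 159  17   9 114] [[ 539.2 -430.7    7. ]]
brass [ 25.3 221. ] [   0  168   56  117 1966] [[726.7  31.2   7. ]]
brass [175.  402.7] [ 164  362   29   80 1040] [[516.4  10.3   7. ]]
brass [455.3 402.4] [ 439  362   29   80 1065] [[ 392.6 -225.5    7. ]]
brass [456.7 466.3] [455 462   5   9  28] [[ 319.7 -198.6    7. ]]
brass [473.3 467.5] [467 462  12  14  51] [[ 309.4 -213.     7. ]]
brass [158.4 474.6] [154 471   9   9  21] [[450.9  76.1   7. ]]
brass [222.4 475.3] [200 471  48   9 144] [[421.6  16.1   7. ]]
brass [419.3 474.5] [409 471  23   9  68] [[ 329.1 -161.1    7. ]]
brass [469.6 476.4] [465 471   9   9  27] [[ 300.2 -205.6    7. ]]
brass [487.  474.6] [484 471   6   9  23] [[ 292.9 -222.3    7. ]]
brass [297.  475.5] [286 472  26   8  65] [[387.3 -51.5   7. ]]
brass [325.4 476.4] [321 473   9   7  25] [[372.9 -76.3   7. ]]
brass [343.5 476.6] [338 473  14   7  33] [[364.1 -92.3   7. ]]
brass [381.9 476. ] [372 473  21   7  54] [[ 346.1 -126.8    7. ]]
brass [399.1 476.1] [396 472   7   8  20] [[ 337.5 -142.1    7. ]]
brass [439.9 475.7] [436 472   9   8  34] [[ 316.9 -178.9    7. ]]
brass [259.4 477.3] [255 474  11   6  21] [[402.5 -16.4   7. ]]
```

View pics/w6.png

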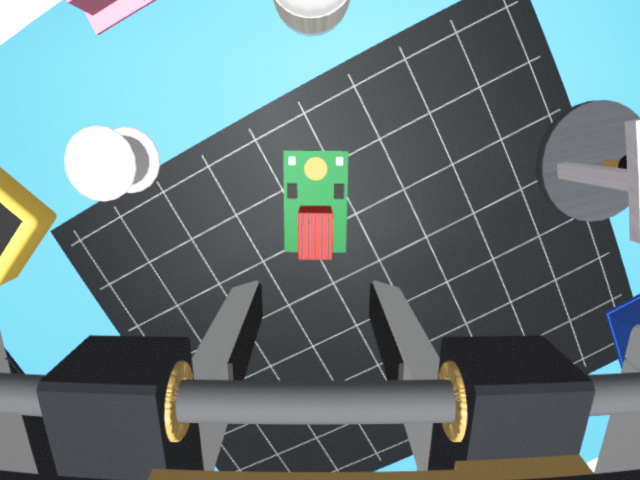

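Red is in place: heatsink at (316,240), pad at (315,169), centred between the fingers. Only the lighting changed and upset the mask.

Run:
```python
from h import *
np.set_printoptions(precision=4,suppress=True)
c=cam("wrist"); P=cloud(c); s=manip.read_state()
m=(P[...,2]>36)&(P[...,2]<46)&(np.hypot(P[...,0]-604,P[...,1]+187)<35)
r=cv2.minAreaRect(P[m][:,:2].astype(np.float32)); print(r)
pad=plane(c,[315.5,169],7)[0]; print(pad, np.arctan2(pad[1]-r[0][1],pad[0]-r[0][0]))
R=Rn.from_euler('xyz',s["eef_rot"]).as_matrix(); print(R.T@(np.r_[r[0],10]-s["eef_pos"])/1000,s["eef_rot"])
```

```text
((604.9573364257812, -186.94984436035156), (25.927831649780273, 36.46345138549805), 62.691654205322266)
[ 646.5354 -209.4321    7.    ] -0.49569350390465183
[ 0.0009 -0.001   0.1514] [-3.1414 -0.0012 -0.4849]
```

Request:
move_arm(
  moves=[
    [0.0005,-0.0007,0.03,0.005],
    [0.0005,-0.0007,0.07,0.005],
    [0.0005,-0.0007,0.11,0.005],
    [0.0005,-0.0007,0.132,0.005],
    [0.0005,-0.0007,0.146,0.005],
    [0.0005,-0.0007,0.151,0.005],
    [0.0005,-0.0007,0.151,0.005],
    [0.0005,-0.0007,0.151,0.005],
  ],
)

```text
clock: 60.25
eef_pos: [604.8, -187.1, 11.0]
eef_rot: [-3.141, -0.002, -0.49]
wrist_force: [-0.1, -0.8, 0.8]
finger_gap: 49.9
finger_force: 0.0
```

Request:
move_arm(
  moves=[
    [0,0,0,0],
    [0,0,0,0],
    [0,0,0,0],
    [0,0,0,0],
    [0,0,0,0],
  ],
  jaw=0.0,
  squeeze=20,
)

```text
clock: 60.75
eef_pos: [604.2, -186.9, 9.9]
eef_rot: [-3.142, -0.0, -0.49]
wrist_force: [-1.4, -0.6, 3.9]
finger_gap: 25.9
finger_force: 20.0
```

Request:
move_arm(
  moves=[
    [0,0,-0.02,0],
    [0,0,-0.06,0],
    [0,0,-0.1,0],
    [0,0,-0.12,0],
    [0,0,-0.12,0],
  ],
)

```text
clock: 61.25
eef_pos: [605.2, -187.3, 132.6]
eef_rot: [-3.141, -0.005, -0.49]
wrist_force: [0.3, -0.8, -1.9]
finger_gap: 25.9
finger_force: 20.0
```

```bash
python3 go.py 622 170 135 1.594
```

```text
[-0.1533 -0.3231 -0.0029] -2.0841 [ 605.16947494 -187.2721816   132.64907401] [-3.14090292 -0.00500794 -0.49014759]
```

Request:
move_arm(
  moves=[
    [-0.153,-0.323,0,-0.15],
    [-0.153,-0.323,0,-0.3],
    [-0.153,-0.323,0,-0.45],
    [-0.153,-0.323,0,-0.6],
    [-0.153,-0.323,0,-0.75],
    [-0.153,-0.323,0,-0.9],
    [-0.153,-0.323,0,-1.05],
    [-0.153,-0.323,0,-1.2],
    [-0.153,-0.323,0,-1.35],
    [-0.153,-0.323,0,-1.5],
    [-0.153,-0.323,0,-1.65],
    [-0.153,-0.323,0,-1.784],
  ],
)

```text
clock: 62.45
eef_pos: [620.4, 170.1, 127.3]
eef_rot: [-3.139, 0.001, 1.3]
wrist_force: [0.0, 0.5, -0.4]
finger_gap: 25.9
finger_force: 20.0
```

Request:
move_arm(
  moves=[
    [0,0,0,-0.15],
    [0,0,0,-0.3],
    [0,0,0,-0.3],
    [0,0,0,-0.3],
  ],
)

```text
clock: 62.85
eef_pos: [620.7, 170.1, 128.3]
eef_rot: [-3.14, 0.0, 1.589]
wrist_force: [0.6, 0.8, -1.3]
finger_gap: 25.9
finger_force: 20.0
```

```bash
python3 go.py 622 170 15.8 1.594
```

```text
[-0.      0.0015  0.1125] -0.0048 [620.72092907 170.05083397 128.28564661] [-3.13994310e+00  2.51541708e-04  1.58916510e+00]
```

Request:
move_arm(
  moves=[
    [0,0.001,0.02,0],
    [0,0.001,0.05,0],
    [0,0.001,0.08,0],
    [0,0.001,0.1,0],
    [0,0.001,0.106,0],
    [0,0.001,0.11,0],
    [0,0.001,0.1125,0],
    [0,0.001,0.1132,0],
    [0,0.001,0.1132,0],
    [0,0.001,0.1132,0],
    [0,0.001,0.1132,0],
  ],
)

```text
clock: 63.95
eef_pos: [622.3, 170.2, 16.8]
eef_rot: [3.141, -0.0, 1.594]
wrist_force: [0.6, 0.4, 0.0]
finger_gap: 26.1
finger_force: 20.0
```

Request:
move_arm(
  moves=[
    [0,0,0,0],
    [0,0,0,0],
    [0,0,0,0],
    [0,0,-0.01,0],
    [0,0,-0.04,0],
    [0,0,-0.08,0],
    [0,0,-0.12,0],
    [0,0,-0.16,0],
    [0,0,-0.19,0],
    [-0.05,0,-0.19,0],
    [-0.1,0,-0.19,0],
    [-0.15,0,-0.19,0],
  ],
  jaw=0.044,
)

```text
clock: 65.15
eef_pos: [625.3, 18.7, 207.5]
eef_rot: [3.14, 0.0, 1.595]
wrist_force: [0.6, -0.1, -0.8]
finger_gap: 43.9
finger_force: 0.0
```

Run:
```python
from h import *
np.set_printoptions(precision=1,suppress=True)
c=cam("wrist"); P=cloud(c)
for b,st,ce in blobs(mask(c,'green'),200): print('green',np.median(P[b],0),P[b].min(0),P[b].max(0))
c=cam("scene"); cv2.imwrite("pics/s9.png",c["frame"])
```

```text
green [544.4 177.4   8.2] [503.1  92.3   2.5] [622.7 207.5 386. ]
green [622.7 171.7   8.3] [596.   92.3   2.7] [648.3 208.7 386. ]
green [621.5 204.5   8.3] [606.3  92.3   6. ] [636.6 208.4 386. ]
```

View pics/s9.png

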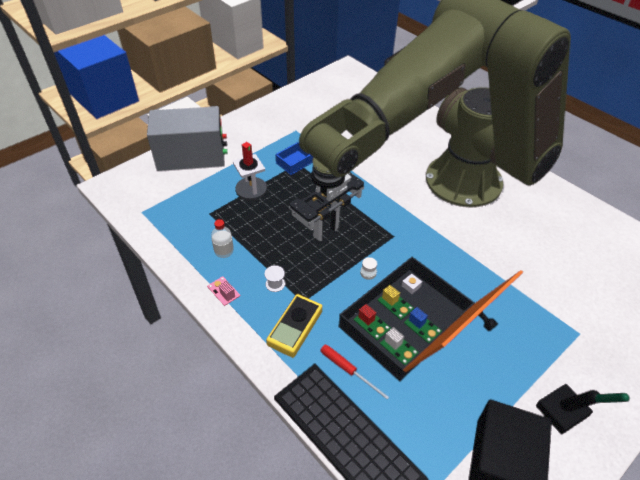

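All four boards lie flat in the case around (395,320), apart from each other and clear of the reference block at (412,283). The lid is open at (465,320), the probe hangs upright at (247,155), and the bystanders are where they were. I hand the job in.

```bash
python3 -c "
from cell import manip; print(manip.sign_off())"
```

```text
the job is handed in; nothing more can be done
None
```

The job is done and handed in: the lid is open on its stop, the reference pad and the red, yellow, blue and white boards were probed in that order (white twice, because its first force reading was unclear), the probe is back upright in its stand, and all four boards lie flat in the case.

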